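# Set the hotplate's heat ring without touching the stirrer knob

### The arm

A 6-joint arm with a two-finger parallel gripper is mounted at the origin on the work surface. World frame = base frame: x ahead of the robot, y to its left, z up, the work surface at z = 0. Lengths are in m, angles in rad, forces in N, time in s.
With the tool pointing down it reaches from about 0.35 to 0.975 m from the base axis. Payload 4.9 kg.
Tool frame: the origin (TCP) lies between the finger pads; the fingertips stand 22 mm ahead of it and the grasp point (between the pads) lies 3 mm ahead of it; z points along the fingers, y is the line along which they close (so a half turn about z gives the same grasp; the last joint's range is limited). The gripper opens to 85 mm and grips with 20 to 120 N. Pads are 22 mm wide; open, the fingers measure 114 mm over their backs; the gripper's body (76 mm by 85 mm) begins 54 mm behind the grasp point. The pads swing forward as they close: fully open they stand 13 mm farther back than shut.
Start: joints at [-1.462, 0.053, 1.613, -0, 1.476, -0.119], TCP at [0.141, -0.609, 0.22] pointing down, gripper open.
Joint ranges: [-3.01, 3.01], [-1.01, 2.22], [0.06, 2.58], [-1.02, 4.17], [0.09, 2.62], [-3.14, 3.14]. Speed limits (rad/s): [2.57, 2.57, 3.14, 3.14, 3.14, 3.14].

### API

Orientations are given as a unit quaternion [w, x, y, z].
In Python, from plant import state, grab_frame, get_calibration, job_done, recognise, regions_of gives the robot as it stands.
- The arm moves only by the tool apply_moves, never from a script. Its argument "targets" is a list of rows, each an object with "translation": the shift along the tool's x, y, z normalised to -1 to 1, where 1 is 100 mm, a list of three; "twist": the turn about the tool's z normalised to -1 to 1, where 1 is 0.1 rad; "hand": the opening, from 0 (shut) to 1 (fully open). A call has 1 to 8 rows; each row shifts and turns the commanded pose from where the row before left it, along the tool's axes as they then stand; what a row does not reach is not made up. A row lasts 1/10 s, in which the tool goes at most 50 mm and 8.59 degrees, less where a joint would pass 70% of its speed; a pose out of reach is approached as far as the arm can. A call with a number of a shift or a turn outside -1 to 1 is refused whole. A call with a gripper value outside its range is refused whole. The fingers move at their own pace and stop on an object; the grip force is fixed at half the most. Time passes only in rows, so rows that do not move let the fingers close. It gives the time, the measured TCP pose, the force, the opening and the grip force at its end, in the units of the state.
- state(): the state, without advancing time (a new reading comes with each control period).
- grab_frame(name): name is "scene" or "top" or "wrist"; returns the picture (480x640x3 uint8, red, green, blue); there is no depth.
- get_calibration(name): a dict with "camera_matrix" (3x3 intrinsics, pixels), "D" ([k1, k2, p1, p2, k3] as OpenCV has them; the pictures are not rectified), "pose" (4x4, takes a point from camera to world coordinates). Camera axes: x right, y up, looking along -z (the intrinsics and any distortion apply to the point x, -y, -z); pixel columns grow to the right and rows downward; lengths in m; the calibration is good to about 2 mm. A picture is of the moment at which its call begins: read the wrist's pose just before it. get_calibration takes no time and is no camera call; for the wrist camera it gives the pose at the moment of the call.
- job_done(): hands the job in; it is judged then, once.
Trained networks look in the newest picture that a camera, given by its name, has taken for a name from the list of things; names that differ only in an ending like _2 or _b are one class to them, and where a whole thing is asked for, a point or a joint stands for the part that bears it (a point fixed in the world has none). Each returns a list of dicts, best first, with "score" (0 to 1); they miss things now and then, are a little off and sometimes report something else, mostly with a low value. They report only what shows in the picture. A call takes as long as a camera call.
- recognise(camera, query): "point" ([x, y, z] in m, in world coordinates, good to about 4 mm: the middle of the surface that is visible of it).
- regions_of(camera, query): "pixels" (480x640 bool, what is visible of it).
The state is a dict: "time": time; "joint_pos": joint angles; "joint_vel": joint speeds; "joint_efforts": joint torques, N m; "tool_pos": TCP position; "tool_rot": TCP orientation; "contact_force": force on the tool from outside, world axes, zero at the start; "ft_torque": the same for the moment, N m; "gripper_width": opening from 0.0 (shut) to 1.0 (fully open); "grasp_force": force on a finger pad.
Only numpy, scipy, OpenCV 4.12 (cv2) and the standard library are available. Lean on these libraries where they do the work, as an engineer would, in place of code of your own. Each camera call takes 0.05 s, during which the arm holds its last target. There are 200 camera calls.

### The job

Set the heat on the stirring hotplate and start it: press the big black outer ring of the double knob in to free it from OFF, turn it clockwise until its white pointer stands at the orange set-point clip, and let go of it. The small blue stirrer knob in the middle and the orange clip must stay as they are set; then press the red start button all the way in and let it come back, leaving the beaker, bottle and tube rack undisturbed.

Things in the scene. Friction and masses are not known exactly. Their poses are not given: they have to be found in the camera images.
- hotplate: White stirring hotplate fixed to the bench, 387 deep (x), 300 wide (y), 138 mm high, with a green front panel sloping 25.8 deg (0.45 rad) from level, so the knob's axis leans that much from vertical towards the robot. Origin on the bench straight below where that axis meets the panel, 90 mm up. x level, from panel to back; z up.
- dial_axis (a point): Point on the axis of the double knob, 44 mm above the panel face, fixed to the hotplate: a good centre for a grip on the outer ring. z is the knob's axis, pointing out of the panel; x runs up the slope, y along the panel to the left as seen from the robot.
- ring: Black ribbed outer ring (heat), diameter 60 mm, side 15 to 56 mm above the panel, flange of diameter 72 mm at 10 to 15 mm. Origin on the axis at the panel face. Springs out: 7 N starts to press it in, 12 N at the bottom, travel 7 mm. Turns clockwise only from OFF, up to 240 deg, friction 0.15 N m, stays where left. Starts at OFF.
- gate: Small steel gate fixed to the panel 20 deg clockwise of OFF, an overhang 39 to 55 mm from the axis, 9 to 14 mm above the panel; origin on the axis at the panel face. It blocks the ring's pointer unless the ring is pressed in at least 5 mm. Past it (ring turned 40 deg) the ring needs no more pressing and springs out when let go.
- pointer_tip (a point): Outer end of the white pointer (6 mm wide, on the flange of the outer ring), 46 mm from the knob's axis and 12 mm above the panel when not pressed; turns with the ring. At OFF it stands 124 deg anticlockwise (seen from above the panel) of the up-slope direction.
- clip_tip (a point): At the orange set-point clip (14 x 6 mm block, 48 to 62 mm from the axis, up to 8 mm above the panel), but given 46 mm from the axis and 12 mm above the panel: where the pointer tip has to come. 100 to 150 deg clockwise of OFF. The clip can be pushed round by accident (0.06 N m).
- inner_mark (a point): Outer end of the white line on the blue inner knob (stirrer speed; disc of diameter 38 mm, 57 to 71 mm above the panel, turns at a touch, 0.008 N m). The mark is 18 mm from the axis, 70 mm above the panel.
- start_top (a point): Centre of the top of the red start button, diameter 30 mm, 112 mm to the right of the knob's axis on the same sloped panel; z axis out of the panel. It goes in 6 mm along that axis against a spring, 5 N at the bottom, and springs back.
- start (a joint): Travel of the start button in m: 0 out, 0.006 fully in.
- beaker: Clear beaker, 100 mm across and 120 mm high, standing loose on the heating plate; origin at the centre of its underside.
- amber: Amber bottle, 84 mm across and 190 mm high, standing loose on the bench left of the hotplate; origin at the centre of its underside.
- rack: Dark blue test tube rack, 220 x 100 x 70 mm with glass tubes reaching up to 131 mm, loose on the bench right of the hotplate; origin at the centre of its underside, x along its length.
- ring_press (a joint): How far the black outer ring is pressed in along the knob's axis, in m: 0 out (as it rests), 0.007 at the bottom.

How it is judged:
On the way, in this order (a step that is already met when the one before it is completed fails the run):
1. the outer ring is pressed in to free it from OFF (value of joint ring_press above 0.0045 m), for 0.05 s.
2. the outer ring's pointer stands at the orange clip and the ring has been let go (distance between pointer_tip and clip_tip below 0.005 m and contact force between anything else and ring below 0.3 N), for 0.2 s.
3. the start button is pressed in (value of joint start above 0.0045 m), for 0.05 s.
At the end, for the whole second after the job is handed in: The pointer tip is within 5 mm (about 6 degrees) of the clip's point, the inner knob's mark is within 3 mm (about 9 degrees) and the clip within 4 mm of where they started, the start button is back out (under 2 mm), and beaker, bottle and rack are within 15 mm of their places (distance between pointer_tip and clip_tip below 0.005 m and distance of inner_mark from where it was at the start of the episode below 0.003 m and distance of clip_tip from where it was at the start of the episode below 0.004 m and value of joint start below 0.002 m and distance of each of beaker, amber, rack from where it was at the start of the episode below 0.015 m); the robot touches nothing.
It fails at once if the inner stirrer knob is turned (its mark moves over 3 mm) (distance of inner_mark from where it was at the start of the episode above 0.003 m).
It fails at once if the set-point clip is moved over 4 mm (distance of clip_tip from where it was at the start of the episode above 0.004 m).
It fails at once if beaker, bottle or rack is shifted over 15 mm or tipped (distance of any of beaker, amber, rack from where it was at the start of the episode above 0.015 m or angle between any of beaker, amber, rack's own z axis and vertical above 0.3 rad).
It also fails if it takes over 56 s, if anything falls off the work surface, if the arm or the gripper's body presses on something with over 40 N, if the wrist force passes 120 N, or if a joint passes its speed limit or range.

## Working session

There is one attempt and no reset: what is moved stays moved. The work goes in short steps, Python scripts to look and compute and a tool call to move; the robot and the scene stay as the last step left them, time stands still between calls to the robot, and variables do not carry over. Pictures are saved under pics/ and viewed, at most 10 in all, crops included, and the job is handed in when it is done.

Besides the shell and the picture viewer there is one more tool, called after ">>>" by a JSON object that holds its "name" and its "arguments", one argument or row to a line. apply_moves: Moves the arm, as the interface text tells. Its arguments: {"type":"object","properties":{"targets":{"type":"array"}},"required":["targets"]}

```bash
mkdir -p pics; ls; python3 - <<'E'
from plant import *
import cv2,numpy as np
s=state(); print(s)
for c in ["scene","top"]:
    f=grab_frame(c); cv2.imwrite(f"pics/{c}0.png",f[:,:,::-1])
    k=get_calibration(c); print(c,np.round(k["camera_matrix"],1).tolist(),k["D"],np.round(k["pose"],3).tolist())
    for q in ["hotplate","ring","gate","pointer_tip","clip_tip","inner_mark","start_top","beaker","amber","rack","dial_axis"]:
        try: print(q,[(np.round(r["point"],3).tolist(),round(r["score"],2)) for r in recognise(c,q)[:2]])
        except Exception as e: print(q,e)
E
```

```text
pics
{'time': 0.0, 'joint_pos': array([-1.46203035e+00,  5.33961802e-02,  1.61427520e+00,  1.60672812e-05,
        1.47599151e+00, -1.18980352e-01]), 'joint_vel': array([-0.0002184 ,  0.00135693,  0.00010838, -0.00139889,  0.00135309,
       -0.00028167]), 'joint_efforts': array([-5.30965135e-04, -3.93682408e+01, -3.70183682e+01, -3.72014401e-04,
        7.00846067e-03, -2.20288956e-05]), 'tool_pos': array([ 0.1410616 , -0.60822102,  0.21884989]), 'tool_rot': array([-1.03506366e-03,  9.93523010e-01,  1.13626396e-01,  1.32831904e-05]), 'contact_force': array([-0.32743174, -0.00324091, -0.77191626]), 'ft_torque': array([-0.0229838 , -0.00740907,  0.00821075]), 'grasp_force': 0.0, 'gripper_width': 0.9961814931633337}
scene [[502.7, 0.0, 316.0], [0.0, 502.7, 233.0], [0.0, 0.0, 1.0]] [-0.14498664  0.          0.          0.          0.        ] [[-0.811, -0.471, 0.347, 0.947], [0.585, -0.652, 0.482, 0.472], [-0.001, 0.594, 0.804, 0.872], [0.0, 0.0, 0.0, 1.0]]
hotplate [([0.732, -0.006, 0.136], 0.92), ([0.64, 0.182, 0.123], 0.53)]
ring [([0.556, -0.042, 0.132], 0.97)]
gate [([0.638, 0.177,
[... 456 characters left out ...]
[0.0, 0.0, 1.0]] [-0.07941482  0.          0.          0.          0.        ] [[0.132, 0.971, -0.2, 0.436], [-0.991, 0.13, -0.023, 0.024], [0.003, 0.201, 0.98, 1.163], [0.0, 0.0, 0.0, 1.0]]
hotplate [([0.647, -0.073, 0.136], 0.98), ([0.531, -0.172, 0.111], 0.36)]
ring [([0.55, -0.056, 0.133], 0.82)]
gate []
pointer_tip [([0.554, -0.058, 0.133], 0.57), ([0.555, -0.06, 0.136], 0.44)]
clip_tip []
inner_mark [([0.524, -0.063, 0.156], 0.79)]
start_top [([0.53, -0.17, 0.112], 0.53)]
beaker [([0.724, -0.091, 0.197], 0.85)]
amber [([0.608, 0.154, 0.135], 0.77), ([0.525, -0.06, 0.15], 0.6)]
rack [([0.577, -0.319, 0.067], 0.66)]
dial_axis [([0.557, -0.057, 0.11], 0.92), ([0.526, -0.06, 0.152], 0.41)]
```

View pics/top0.png

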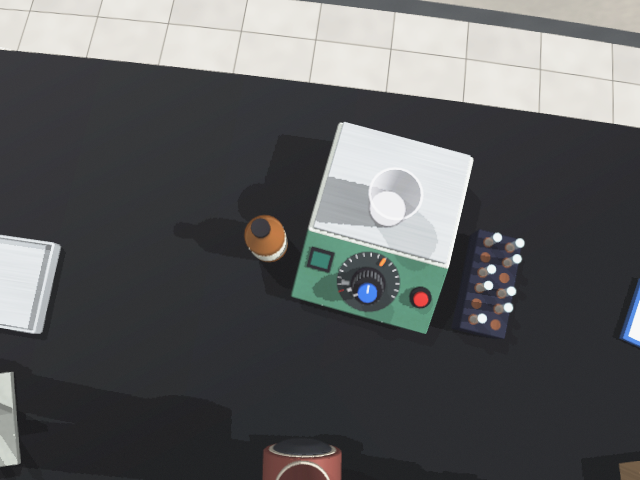

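View pics/scene0.png

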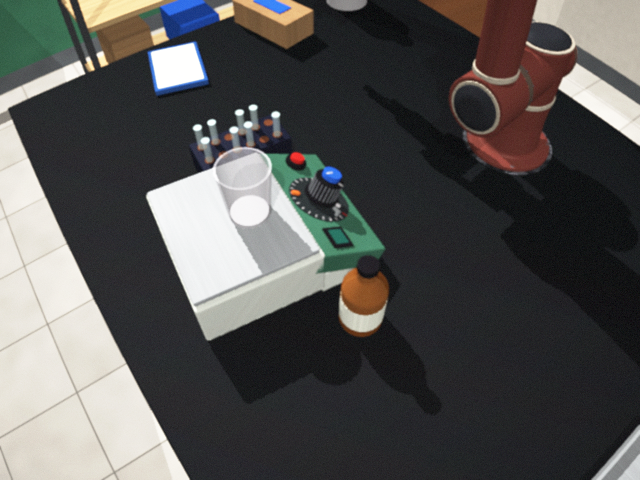

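```bash
cat > geo.py <<'E'
import numpy as np,cv2
from scipy.optimize import least_squares
T=0.45
def frame(p):
    ox,oy,yaw=p[:3]; c,s=np.cos(yaw),np.sin(yaw)
    H=np.array([[c,-s,0],[s,c,0],[0,0,1]])
    P=np.array([[np.cos(T),0,-np.sin(T)],[0,1,0],[np.sin(T),0,np.cos(T)]])
    return H@P, np.array([ox,oy,.09])      # panel axes: x upslope,y left,z out
def w(p,q): R,o=frame(p); return np.asarray(q)@R.T+o
def proj(k,X):
    M=np.linalg.inv(k["pose"]); X=np.atleast_2d(X)@M[:3,:3].T+M[:3,3]
    X=X*[1,-1,-1]
    return cv2.projectPoints(X,np.zeros(3),np.zeros(3),k["camera_matrix"],np.asarray(k["D"],float))[0][:,0]
def cyl(c,r,h0,h1):
    a=np.linspace(0,6.28,40); 
    return np.vstack([np.c_[c[0]+r*np.cos(a),c[1]+r*np.sin(a),a*0+h] for h in(h0,h1)])
def hullc(uv):
    m=cv2.moments(cv2.convexHull(uv.astype(np.float32))); return np.array([m['m10'],m['m01']])/m['m00']
def blob(f,lo,hi,near,rad):
    h=cv2.cvtColor(f,cv2.COLOR_RGB2HSV); m=cv2.inRange(h,lo,hi)
    if lo[0]==0 and hi[0]<=6: m|=cv2.inRange(h,(172,lo[1],lo[2]),(180,255,255))
    n,l,st,c=cv2.connectedComponentsWithStats(m)
    best=[i for i in range(1,n) if np.hypot(*(c[i]-near))<rad]
    if not best: return None,0
    i=max(best,key=lambda i:st[i,4]); return c[i],st[i,4]
BLUE=((100,120,60),(130,255,255)); RED=((0,150,80),(5,255,255)); ORG=((7,150,100),(22,255,255))
def pol(r,a,h): return [r*np.cos(a),r*np.sin(a),h]   # a anticlockwise from upslope
def clipc(a,k,p):
    pts=np.array([[x,y,z] for x in(.048,.062) for y in(-.003,.003) for z in(.0,.008)])
    R=np.array([[np.cos(a),-np.sin(a),0],[np.sin(a),np.cos(a),0],[0,0,1]])
    return hullc(proj(k,w(p,pts@R.T)))
def res(p,obs):
    r=[]
    for k,b,rd,og in obs:
        if b is not None: r+=list(hullc(proj(k,w(p,cyl((0,0),.019,.057,.071))))-b)
        if rd is not None: r+=list(hullc(proj(k,w(p,cyl((0,-.112),.015,p[4]-.008,p[4]))))-rd)
        if og is not None: r+=list(clipc(p[3],k,p)-og)
    return np.array(r)
E
python3 - <<'E'
from geo import *
from plant import *
near={"top":[(367,292),(421,299),(383,261)],"scene":[(331,176),(297,160),(295,193)]}
obs=[]
for c in near:
    f=cv2.imread(f"pics/{c}0.png")[:,:,::-1].copy(); k=get_calibration(c)
    o=[blob(f,*C,np.array(n),10) for C,n in zip((BLUE,RED,ORG),near[c])]; print(c,o)
    obs.append((k,*[x[0] for x in o]))
s=least_squares(res,[.55,-.06,-.14,-.2,.02],args=(obs,))
print(s.x,np.degrees(s.x[2:4])); print(np.round(s.fun,1).reshape(-1,2))
print("clip cw of OFF",124-np.degrees(s.x[3]),"dial_axis",w(s.x,[0,0,.044]),"start",w(s.x,[0,-.112,s.x[4]]))
E
```

```text
top [(array([366.91909385, 292.74110032]), np.int32(309)), (array([420.25824176, 298.84615385]), np.int32(182)), (array([381.82758621, 262.        ]), np.int32(29))]
scene [(array([331.42704626, 174.55871886]), np.int32(281)), (array([296.65277778, 157.70138889]), np.int32(144)), (array([295.43478261, 192.36956522]), np.int32(46))]
[ 0.55259456 -0.06618263 -0.14494207 -0.18598613  0.0165136 ] [ -8.30456864 -10.65622005]
[[ 1.   0.9]
 [ 0.9  0.8]
 [-1.2 -1.1]
 [-0.1 -0.9]
 [ 0.2  0.5]
 [ 0.   1.2]]
clip cw of OFF 134.65622004646283 dial_axis [ 0.53365676 -0.06341836  0.12961967] start [ 0.5293103  -0.17597077  0.10486962]
```

>>> {"name": "apply_moves", "arguments": {
  "targets": [
    {"translation": [0, 0, -0.4], "twist": 0, "hand": 1},
    {"translation": [0, 0, -0.4], "twist": 0, "hand": 1},
    {"translation": [0, 0, -0.4], "twist": 0, "hand": 1}
  ]
}}

```text
time: 1.5
tool_pos: [0.1411, -0.6085, 0.3411]
tool_rot: [-0.0, 0.994, 0.114, -0.0]
contact_force: [0.5, -0.7, 0.1]
gripper_width: 0.998
grasp_force: 0.0
```

>>> {"name": "apply_moves", "arguments": {
  "targets": [
    {"translation": [0.31, -0.36, 0], "twist": 0, "hand": 1},
    {"translation": [0.31, -0.36, 0], "twist": 0, "hand": 1},
    {"translation": [0.31, -0.36, 0], "twist": 0, "hand": 1},
    {"translation": [0.31, -0.36, 0], "twist": 0, "hand": 1},
    {"translation": [0.31, -0.36, 0], "twist": 0, "hand": 1},
    {"translation": [0.31, -0.36, 0], "twist": 0, "hand": 1},
    {"translation": [0.31, -0.36, 0], "twist": 0, "hand": 1},
    {"translation": [0.31, -0.36, 0], "twist": 0, "hand": 1}
  ]
}}

```text
time: 2.3
tool_pos: [0.3181, -0.2705, 0.3403]
tool_rot: [0.0, 0.994, 0.113, 0.0]
contact_force: [0.8, -0.6, 0.8]
gripper_width: 1.002
grasp_force: 0.0
```

>>> {"name": "apply_moves", "arguments": {
  "targets": [
    {"translation": [0.31, -0.36, 0], "twist": 0, "hand": 1},
    {"translation": [0.31, -0.36, 0], "twist": 0, "hand": 1},
    {"translation": [0.31, -0.36, 0], "twist": 0, "hand": 1},
    {"translation": [0.31, -0.36, 0], "twist": 0, "hand": 1},
    {"translation": [0.31, -0.36, 0], "twist": 0, "hand": 1},
    {"translation": [0, 0, 0], "twist": 0, "hand": 1},
    {"translation": [0, 0, 0], "twist": 0, "hand": 1}
  ]
}}

```text
time: 3.0
tool_pos: [0.4282, -0.0609, 0.3401]
tool_rot: [0.0, 0.993, 0.115, -0.0]
contact_force: [0.6, -0.6, -0.7]
gripper_width: 0.999
grasp_force: 0.0
```

```bash
cat > look.py <<'E'
from geo import *
from plant import *
import sys
def look(name,p0,save=True):
    s=state(); k=get_calibration("wrist"); f=grab_frame("wrist")
    if save: cv2.imwrite(f"pics/{name}.png",f[:,:,::-1])
    p=np.array(p0); nb=hullc(proj(k,w(p,cyl((0,0),.019,.057,.071)))); nr=hullc(proj(k,w(p,cyl((0,-.112),.015,p[4]-.008,p[4])))); no=clipc(p[3],k,p)
    print("pred",nb,nr,no)
    o=[blob(f,*C,n,40) for C,n in zip((BLUE,RED,ORG),(nb,nr,no))]; print(o)
    return s,k,f,o
E
python3 - <<'E'
from look import *
p0=[0.55259456,-0.06618263,-0.14494207,-0.18598613,0.0165136]
s,k,f,o=look("w1",p0); print(s["time"],s["tool_pos"],s["tool_rot"],s["joint_pos"],k["pose"].round(3).tolist(),k["camera_matrix"].tolist(),k["D"])
E
```

```text
pred [353.28501972  76.36425793] [475.07879684 105.71700349] [397.21453854  -3.61848157]
[(array([349.20532319,  69.2851711 ]), np.int32(263)), (array([472.62672811, 102.74654378]), np.int32(434)), (array([392.33333333,   3.5       ]), np.int32(6))]
3.0 [ 0.42819898 -0.06090712  0.34007469] [ 1.65421449e-04  9.93343829e-01  1.15186677e-01 -1.99269127e-04] [-3.13384113e-01 -4.64634729e-01  1.86103195e+00 -4.73806036e-04
  1.74542030e+00  1.02644409e+00] [[0.229, 0.936, 0.269, 0.496], [-0.973, 0.22, 0.064, -0.045], [0.0, -0.276, 0.961, 0.493], [0.0, 0.0, 0.0, 1.0]] [[429.77637597143246, 0.0, 322.645444444153], [0.0, 429.77637597143246, 231.5654509179541], [0.0, 0.0, 1.0]] [-0.09695117  0.          0.          0.          0.        ]
```

View pics/w1.png

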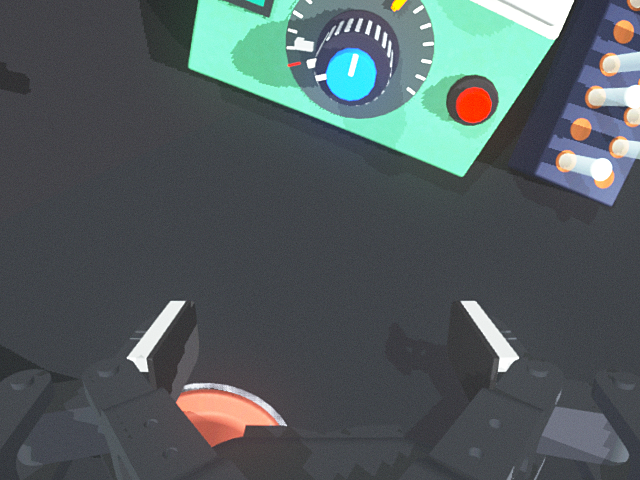

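>>> {"name": "apply_moves", "arguments": {
  "targets": [
    {"translation": [0.4, 0.05, 0], "twist": -0.5, "hand": 1},
    {"translation": [0.4, 0.05, 0], "twist": -0.5, "hand": 1},
    {"translation": [0, 0, 0], "twist": 0, "hand": 1},
    {"translation": [0, 0, 0], "twist": 0, "hand": 1}
  ]
}}

```text
time: 3.45
tool_pos: [0.5078, -0.0532, 0.3393]
tool_rot: [-0.0, 0.987, 0.162, -0.001]
contact_force: [-0.6, 0.5, 0.0]
gripper_width: 0.998
grasp_force: 0.0
```

```bash
sed -i 's/^BLUE.*/BLUE=((92,120,60),(130,255,255)); RED=((0,150,80),(5,255,255)); ORG=((7,150,100),(32,255,255))/' geo.py
python3 - <<'E'
from look import *
p0=[0.55259456,-0.06618263,-0.14494207,-0.18598613,0.0165136]
s,k,f,o=look("w2",p0); print(s["time"],s["tool_pos"],s["tool_rot"])
obs=[(k,*[x[0] for x in o])]
near={"top":[(367,292),(421,299),(383,261)],"scene":[(331,176),(297,160),(295,193)]}
for sol in (0,1):
    if sol:
        for c in near:
            g=cv2.imread(f"pics/{c}0.png")[:,:,::-1].copy()
            obs.append((get_calibration(c),*[blob(g,*C,np.array(n),10)[0] for C,n in zip((BLUE,RED,ORG),near[c])]))
    r=least_squares(res,p0,args=(obs,))
    print(r.x.tolist(),np.degrees(r.x[2:4])); print(np.round(r.fun,1).reshape(-1,2).tolist())
    print("clip cw",124-np.degrees(r.x[3]),"dial_axis",w(r.x,[0,0,.044]),"start",w(r.x,[0,-.112,r.x[4]]))
h=f[:240]; cv2.imwrite("pics/w2c.png",cv2.resize(f[:300,200:520],None,fx=2,fy=2)[:,:,::-1])
E
```

```text
pred [340.52694356 179.94370362] [455.31350027 205.01942965] [390.62827073 101.74854213]
[(array([338.17934166, 177.57094211]), np.int32(1762)), (array([453.67126437, 204.26321839]), np.int32(870)), (array([392.76963351, 105.37172775]), np.int32(191))]
3.45 [ 0.50779159 -0.05315205  0.33934992] [-2.60535306e-04  9.86821290e-01  1.61810267e-01 -1.05432445e-03]
[0.5527146722056054, -0.06587727255633104, -0.16947674984915506, -0.20091551429926166, 0.011884592697052358] [ -9.71030249 -11.51161101]
[[1.3, 1.7], [-0.4, 0.2], [-0.7, -2.3]]
clip cw 135.51161100804802 dial_axis [ 0.53385038 -0.06264925  0.12961967] start [ 0.52872868 -0.17540076  0.10070145]
[0.5524635815870907, -0.06629175549907063, -0.16952915041277974, -0.1810930919635409, 0.011898543281799252] [ -9.71330482 -10.37586987]
[[1.7, 2.2], [-0.1, 0.6], [-1.3, -2.7], [0.7, 0.9], [0.4, 1.3], [-0.7, -0.9], [0.1, -0.7], [0.6, 1.7], [-0.0, 0.8]]
clip cw 134.37586986848538 dial_axis [ 0.53359946 -0.06306274  0.12961967] start [ 0.52846587 -0.17581297  0.10071401]
```

View pics/w2c.png

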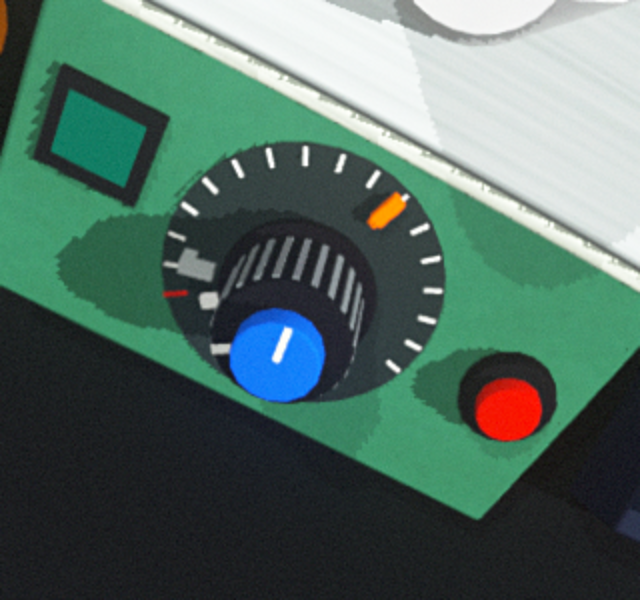

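>>> {"name": "apply_moves", "arguments": {
  "targets": [
    {"translation": [0.19, 0.165, 0.3], "twist": 0, "hand": 1},
    {"translation": [0, 0, 0.4], "twist": 0, "hand": 1},
    {"translation": [0, 0, 0.4], "twist": 0, "hand": 1},
    {"translation": [0, 0, 0.3], "twist": 0, "hand": 1},
    {"translation": [0, 0, 0.1], "twist": 0, "hand": 1},
    {"translation": [0, 0, 0], "twist": 0, "hand": 1},
    {"translation": [0, 0, 0], "twist": 0, "hand": 1}
  ]
}}

```text
time: 4.2
tool_pos: [0.5321, -0.0618, 0.1926]
tool_rot: [0.001, 0.987, 0.163, 0.002]
contact_force: [0.2, -1.1, 0.6]
gripper_width: 1.001
grasp_force: 0.0
```

```bash
python3 - <<'E'
from plant import *
import cv2
f=grab_frame("wrist"); cv2.imwrite("pics/w3.png",f[:,:,::-1]); s=state(); print(s["tool_pos"],s["tool_rot"],s["contact_force"])
E
```

```text
[ 0.53248172 -0.06175609  0.19311043] [9.72944299e-04 9.86643225e-01 1.62879245e-01 2.13321987e-03] [ 0.40798278 -0.14693004  0.48877531]
```

View pics/w3.png

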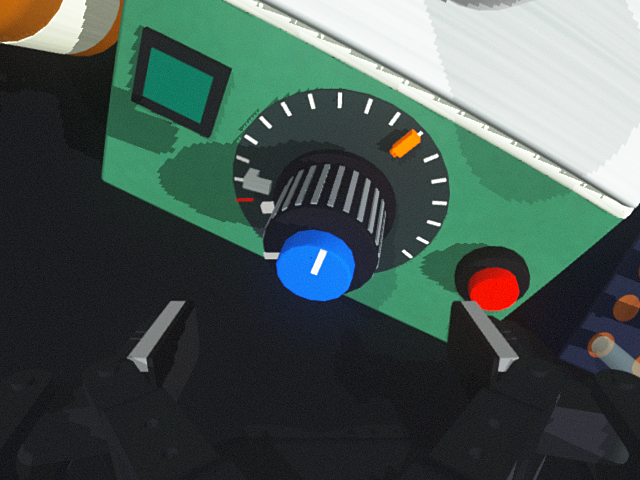

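```bash
python3 - <<'E'
from look import *
p0=[0.5525,-0.0663,-0.165,-0.18,0.0119]
s,k,f,o=look("w3b",p0,False)
def r2(p): return res(np.r_[p[:4],p[4]],[(k,*[x[0] for x in o])])
r=least_squares(r2,p0); print(r.x.tolist(),np.round(r.fun,1),w(r.x,[0,0,.05]),np.degrees(r.x[2:4]), s["joint_pos"])
E
```

```text
pred [318.15994244 269.6299872 ] [492.06024718 287.03897374] [401.85564556 140.08304204]
[(array([315.15801615, 265.81753172]), np.int32(4335)), (array([492.79533826, 288.70267197]), np.int32(1759)), (array([404.24173554, 144.74173554]), np.int32(484))]
[0.5528038485210809, -0.06635341224490349, -0.19010999872539952, -0.18280632993808982, 0.010975357891952708] [ 2.1  2.7 -3.2  0.5 -0.2 -3.5] [ 0.5314474  -0.06224371  0.13502236] [-10.89250057 -10.47403117] [-2.54301904e-01 -1.46406255e-01  1.85070688e+00 -4.73327241e-05
  1.43260302e+00  9.89283586e-01]
```

>>> {"name": "apply_moves", "arguments": {
  "targets": [
    {"translation": [0, 0, 0.2], "twist": 0, "hand": 1},
    {"translation": [0, 0, 0.2], "twist": 0, "hand": 1},
    {"translation": [0, 0, 0.15], "twist": 0, "hand": 1},
    {"translation": [0, 0, 0], "twist": 0, "hand": 1},
    {"translation": [0, 0, 0], "twist": 0, "hand": 1}
  ]
}}

```text
time: 4.8
tool_pos: [0.5317, -0.0612, 0.1359]
tool_rot: [0.0, 0.987, 0.163, 0.0]
contact_force: [0.5, 0.3, -0.1]
gripper_width: 1.005
grasp_force: 0.0
```

>>> {"name": "apply_moves", "arguments": {
  "targets": [
    {"translation": [0, 0, 0], "twist": 0, "hand": 0.6},
    {"translation": [0, 0, 0], "twist": 0, "hand": 0.6},
    {"translation": [0, 0, 0], "twist": 0, "hand": 0.6},
    {"translation": [0, 0, 0], "twist": 0, "hand": 0.6}
  ]
}}

```text
time: 5.2
tool_pos: [0.5315, -0.0612, 0.1356]
tool_rot: [0.0, 0.987, 0.163, 0.0]
contact_force: [-0.2, 0.6, 0.2]
gripper_width: 0.6
grasp_force: 0.0
```

```bash
python3 - <<'E'
from plant import *
import cv2
f=grab_frame("wrist"); cv2.imwrite("pics/w4.png",f[:,:,::-1]); s=state(); print(s["gripper_width"],s["grasp_force"],s["contact_force"])
E
```

```text
0.5977736273818492 0.01280497934203595 [0.94228718 0.14767601 1.16023532]
```

View pics/w4.png

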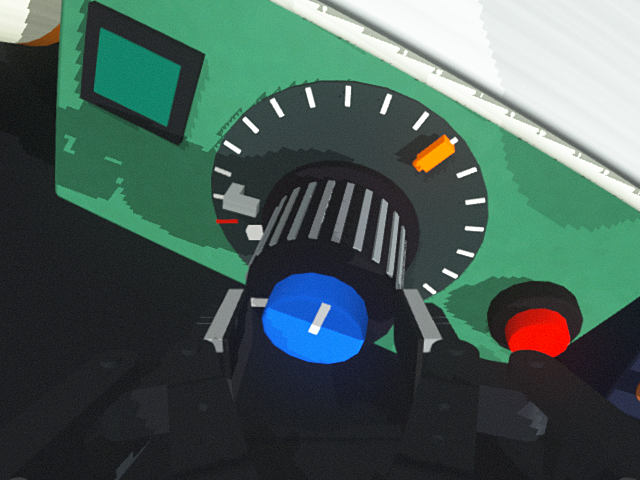

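```bash
python3 - <<'E'
from look import *
from scipy.spatial.transform import Rotation as Ro
s=state();k=get_calibration("wrist");q=s["tool_rot"];R=Ro.from_quat(q[[1,2,3,0]]).as_matrix();t=s["tool_pos"]
for wd in (.051,.06):
  for z in (.022,.015,.009,-.016):
    print(wd,z,proj(k,np.array([[x,y*wd/2,z] for y in(-1,1) for x in(-.011,.011)])@R.T+t).round().tolist())
p=[0.5526,-0.0663,-0.17,-.18,.0115]
for h in (.015,.03,.056): print(h,proj(k,w(p,cyl((0,0),.03,h,h)))[:, 0].min().round(),proj(k,w(p,cyl((0,0),.03,h,h)))[:, 0].max().round())
E
```

```text
0.051 0.022 [[266.0, 298.0], [264.0, 251.0], [380.0, 298.0], [383.0, 251.0]]
0.051 0.015 [[264.0, 304.0], [261.0, 256.0], [383.0, 304.0], [385.0, 256.0]]
0.051 0.009 [[262.0, 311.0], [259.0, 261.0], [384.0, 311.0], [387.0, 261.0]]
0.051 -0.016 [[252.0, 342.0], [249.0, 286.0], [394.0, 342.0], [397.0, 286.0]]
0.06 0.022 [[256.0, 298.0], [253.0, 251.0], [391.0, 297.0], [393.0, 251.0]]
0.06 0.015 [[253.0, 304.0], [251.0, 256.0], [393.0, 304.0], [396.0, 256.0]]
0.06 0.009 [[251.0, 311.0], [248.0, 261.0], [395.0, 311.0], [398.0, 261.0]]
0.06 -0.016 [[240.0, 342.0], [236.0, 286.0], [406.0, 342.0], [410.0, 286.0]]
0.015 278.0 410.0
0.03 268.0 408.0
0.056 248.0 404.0
```

```bash
python3 - <<'E'
from plant import *
import cv2,numpy as np
sc=grab_frame("scene"); tp=grab_frame("top")
cv2.imwrite("pics/scene1.png",sc[:,:,::-1])
g=lambda f:(255*(f/255.)**.5).astype(np.uint8)
w1=cv2.imread("pics/w1.png")[280:430,90:290]; w4=cv2.imread("pics/w4.png")[220:370,190:440]
a=cv2.resize(g(w1),(400,300)); b=cv2.resize(g(w4),(400,300))
c=cv2.resize(g(sc[110:230,250:410,::-1]),(400,300),interpolation=cv2.INTER_CUBIC); d=cv2.resize(g(tp[220:340,290:450,::-1]),(400,300),interpolation=cv2.INTER_CUBIC)
cv2.imwrite("pics/comp.png",np.vstack([np.hstack([a,b]),np.hstack([c,d])]))
E
```

```text
(no output)
```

View pics/comp.png

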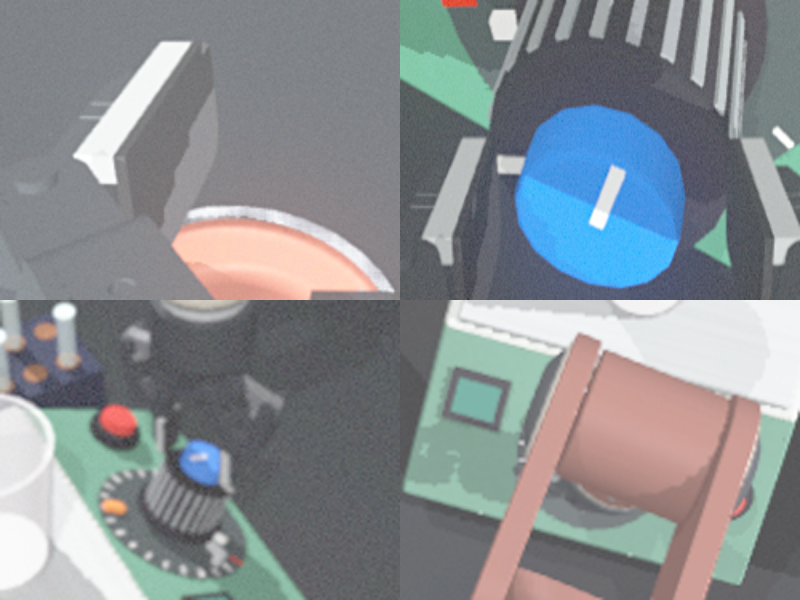

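```bash
python3 - <<'E'
from look import *
from scipy.spatial.transform import Rotation as Ro
s=state();k=get_calibration("scene");q=s["tool_rot"];R=Ro.from_quat(q[[1,2,3,0]]).as_matrix();t=s["tool_pos"]
for wd in (.051,.062):
  for z in (.022,.009,-.004,-.018):
    print(wd,z,proj(k,np.array([[x,y*wd/2,z] for y in(-1,1) for x in(-.011,.011)])@R.T+t).round().tolist())
E
```

```text
0.051 0.022 [[342.0, 189.0], [336.0, 196.0], [322.0, 178.0], [315.0, 185.0]]
0.051 0.009 [[343.0, 185.0], [336.0, 192.0], [322.0, 174.0], [315.0, 180.0]]
0.051 -0.004 [[343.0, 180.0], [337.0, 187.0], [322.0, 169.0], [315.0, 176.0]]
0.051 -0.018 [[343.0, 176.0], [337.0, 182.0], [322.0, 165.0], [315.0, 171.0]]
0.062 0.022 [[345.0, 190.0], [339.0, 197.0], [319.0, 177.0], [313.0, 184.0]]
0.062 0.009 [[345.0, 186.0], [339.0, 193.0], [319.0, 173.0], [313.0, 179.0]]
0.062 -0.004 [[345.0, 182.0], [339.0, 188.0], [319.0, 168.0], [313.0, 175.0]]
0.062 -0.018 [[346.0, 177.0], [339.0, 184.0], [320.0, 163.0], [313.0, 170.0]]
```

>>> {"name": "apply_moves", "arguments": {
  "targets": [
    {"translation": [0, 0, 0], "twist": 0, "hand": 1},
    {"translation": [0, 0, 0], "twist": 0, "hand": 1},
    {"translation": [0, 0, 0], "twist": 0, "hand": 1},
    {"translation": [0.015, 0.015, 0.1], "twist": 0, "hand": 1},
    {"translation": [0, 0, 0.1], "twist": 0, "hand": 1},
    {"translation": [0, 0, 0.1], "twist": 0, "hand": 1},
    {"translation": [0, 0, 0], "twist": 0, "hand": 1}
  ]
}}

```text
time: 6.05
tool_pos: [0.5314, -0.0616, 0.1022]
tool_rot: [-0.001, 0.987, 0.163, -0.002]
contact_force: [0.3, -0.4, -0.5]
gripper_width: 1.002
grasp_force: 0.0
```

>>> {"name": "apply_moves", "arguments": {
  "targets": [
    {"translation": [0, 0, 0], "twist": 0, "hand": 0.75},
    {"translation": [0, 0, 0], "twist": 0, "hand": 0.75},
    {"translation": [0, 0, 0], "twist": 0, "hand": 0.65},
    {"translation": [0, 0, 0], "twist": 0, "hand": 0.65}
  ]
}}

```text
time: 6.45
tool_pos: [0.5334, -0.0619, 0.1062]
tool_rot: [-0.0, 0.987, 0.163, 0.0]
contact_force: [-2.2, 1.8, 4.7]
gripper_width: 0.698
grasp_force: 62.1
```

>>> {"name": "apply_moves", "arguments": {
  "targets": [
    {"translation": [0.02, 0.01, 0.045], "twist": 0, "hand": 0.5},
    {"translation": [0.02, 0.01, 0.045], "twist": 0, "hand": 0.5},
    {"translation": [0, 0, 0], "twist": 0, "hand": 0.5}
  ]
}}

```text
time: 6.75
tool_pos: [0.5367, -0.0623, 0.1]
tool_rot: [-0.001, 0.987, 0.163, -0.002]
contact_force: [-16.8, 3.6, 24.2]
gripper_width: 0.7
grasp_force: 65.1
```

>>> {"name": "apply_moves", "arguments": {
  "targets": [
    {"translation": [0, 0, 0], "twist": 0.8, "hand": 0.5},
    {"translation": [0, 0, 0], "twist": 0.8, "hand": 0.5},
    {"translation": [0, 0, 0], "twist": 0.8, "hand": 0.5},
    {"translation": [0, 0, 0], "twist": 0.8, "hand": 0.5},
    {"translation": [0, 0, 0], "twist": 0, "hand": 0.5}
  ]
}}

```text
time: 7.25
tool_pos: [0.5389, -0.0612, 0.0985]
tool_rot: [-0.001, 1.0, 0.003, 0.002]
contact_force: [-3.7, 6.5, 9.3]
gripper_width: 0.689
grasp_force: 61.9
```

```bash
cat > ptr.py <<'E'
from look import *
# angle (deg cw of OFF) of the white pointer on the flange, sampled in the rectified panel
def ptr(f,k,p,press=0.):
    best=[]
    h=cv2.cvtColor(f,cv2.COLOR_RGB2HSV)
    for d in np.arange(-5,200,.5):
        a=np.radians(124-d); v=[]
        for r in (.039,.041,.043,.045):
            u=proj(k,w(p,pol(r,a,.0125-press)))[0].round().astype(int)
            if 0<=u[0]<640 and 0<=u[1]<480: q=h[u[1],u[0]]; v.append(float(q[2])-float(q[1]))
        best.append((np.mean(v) if len(v)==4 else -999,d))
    b=np.array(best); print("top",[(x,y) for x,y in sorted(best,reverse=True)[:14]])
    return b
E
python3 - <<'E'
from ptr import *
P=[0.5526,-0.0663,-0.17,-.18,.0115]
s,k,f,o=look("w5",P); print(s["tool_pos"],s["contact_force"],s["ft_torque"]); ptr(f,k,P,.007)
E
```

```text
pred [323.63851541 406.06666087] [599.94341136 310.71949788] [397.75578726 146.91415886]
[(array([316.48180121, 392.37389174]), np.int32(8572)), (array([602.95320448, 317.01093591]), np.int32(3932)), (array([403.87367625, 152.44099849]), np.int32(1322))]
[ 0.53890858 -0.0612072   0.09847776] [-3.67324826  6.49692426  9.28976221] [ 1.24204598  0.2308898  -0.01624093]
top [(np.float64(126.25), np.float64(20.5)), (np.float64(119.25), np.float64(9.5)), (np.float64(117.5), np.float64(9.0)), (np.float64(114.75), np.float64(10.0)), (np.float64(112.5), np.float64(8.5)), (np.float64(111.5), np.float64(18.5)), (np.float64(109.0), np.float64(20.0)), (np.float64(108.5), np.float64(10.5)), (np.float64(106.25), np.float64(21.0)), (np.float64(106.0), np.float64(11.0)), (np.float64(105.0), np.float64(18.0)), (np.float64(104.75), np.float64(11.5)), (np.float64(104.0), np.float64(16.0)), (np.float64(98.75), np.float64(19.5))]
```

View pics/w5.png

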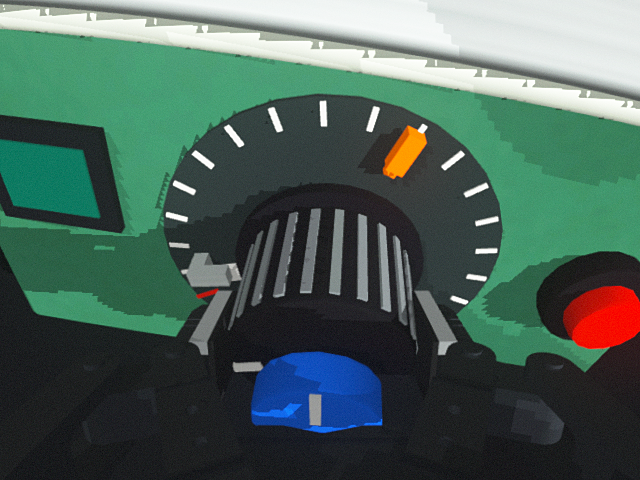

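>>> {"name": "apply_moves", "arguments": {
  "targets": [
    {"translation": [0.02, 0.003, 0.04], "twist": 0, "hand": 0.5},
    {"translation": [0.015, 0.003, 0.03], "twist": 0, "hand": 0.5},
    {"translation": [0, 0, 0], "twist": 0, "hand": 0.5}
  ]
}}

```text
time: 7.6
tool_pos: [0.5409, -0.0624, 0.0965]
tool_rot: [-0.001, 1.0, 0.004, -0.002]
contact_force: [-25.6, 8.9, 39.2]
gripper_width: 0.689
grasp_force: 60.8
```

```bash
python3 - <<'E'
from plant import *
import numpy as np
s=state(); print(s["tool_pos"],s["contact_force"],s["ft_torque"],s["grasp_force"])
E
```

```text
[ 0.54093153 -0.06241968  0.09651039] [-25.64916135   8.86703125  39.21090942] [ 0.98443341  3.80901529 -0.15191677] 60.75113654136658
```

>>> {"name": "apply_moves", "arguments": {
  "targets": [
    {"translation": [0, 0, 0], "twist": 0.7, "hand": 0.5},
    {"translation": [0, 0, 0], "twist": 0.7, "hand": 0.5},
    {"translation": [0, 0, 0], "twist": 0.7, "hand": 0.5},
    {"translation": [0, 0, 0], "twist": 0.7, "hand": 0.5}
  ]
}}

```text
time: 8.0
tool_pos: [0.5426, -0.0608, 0.0955]
tool_rot: [-0.003, 0.991, -0.136, 0.001]
contact_force: [-15.7, 10.8, 31.3]
gripper_width: 0.681
grasp_force: 61.3
```

>>> {"name": "apply_moves", "arguments": {
  "targets": [
    {"translation": [0, 0, 0], "twist": 0.7, "hand": 0.5},
    {"translation": [0, 0, 0], "twist": 0.7, "hand": 0.5},
    {"translation": [0, 0, 0], "twist": 0.7, "hand": 0.5},
    {"translation": [0, 0, 0], "twist": 0.7, "hand": 0.5},
    {"translation": [0, 0, 0], "twist": 0.7, "hand": 0.5}
  ]
}}

```text
time: 8.5
tool_pos: [0.5451, -0.0596, 0.0949]
tool_rot: [-0.006, 0.952, -0.306, 0.003]
contact_force: [-7.7, 10.1, 21.4]
gripper_width: 0.682
grasp_force: 81.8
```

```bash
python3 - <<'E'
from ptr import *
P=[0.5526,-0.0663,-0.17,-.18,.0115]
s,k,f,o=look("w6",P); print(s["tool_pos"],s["contact_force"],s["ft_torque"]); ptr(f,k,P,.007)
E
```

```text
pred [364.65448242 418.66073734] [607.20996414 152.48714875] [285.10263504 153.46720755]
[(array([359.34629387, 399.63462939]), np.int32(6867)), (array([606.88698839, 158.25005091]), np.int32(4911)), (array([295.30809399, 153.20278503]), np.int32(1149))]
[ 0.54513139 -0.05959608  0.09490068] [-7.74403062 10.07936271 21.35579819] [ 4.72482346 -0.9524497   1.83759779]
top [(np.float64(149.25), np.float64(50.5)), (np.float64(148.75), np.float64(51.0)), (np.float64(146.75), np.float64(50.0)), (np.float64(143.5), np.float64(49.5)), (np.float64(141.5), np.float64(51.5)), (np.float64(134.0), np.float64(52.0)), (np.float64(127.0), np.float64(48.5)), (np.float64(126.25), np.float64(47.5)), (np.float64(125.25), np.float64(54.0)), (np.float64(124.0), np.float64(54.5)), (np.float64(123.75), np.float64(47.0)), (np.float64(123.25), np.float64(53.5)), (np.float64(123.25), np.float64(48.0)), (np.float64(122.75), np.float64(52.5))]
```

View pics/w6.png

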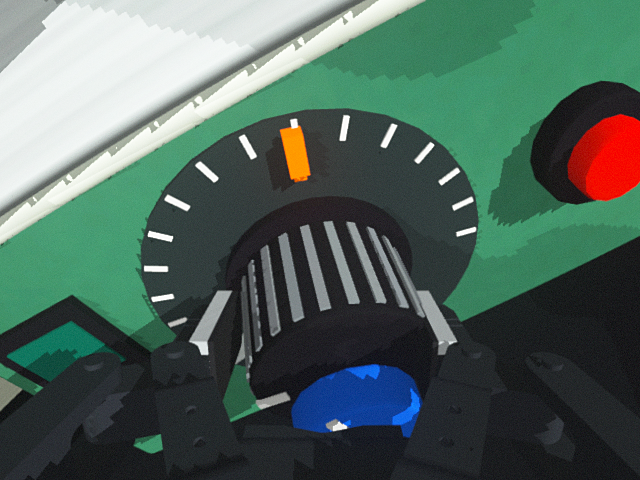

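>>> {"name": "apply_moves", "arguments": {
  "targets": [
    {"translation": [-0.04, 0.02, -0.09], "twist": 0, "hand": 0.5},
    {"translation": [0, 0, 0], "twist": 0, "hand": 0.5}
  ]
}}

```text
time: 8.75
tool_pos: [0.541, -0.0599, 0.1016]
tool_rot: [-0.005, 0.952, -0.305, 0.005]
contact_force: [2.4, 7.0, 7.4]
gripper_width: 0.686
grasp_force: 90.6
```

>>> {"name": "apply_moves", "arguments": {
  "targets": [
    {"translation": [0, 0, 0], "twist": 0, "hand": 1},
    {"translation": [0, 0, 0], "twist": 0, "hand": 1},
    {"translation": [0, 0, 0], "twist": 0, "hand": 1},
    {"translation": [0, 0, 0], "twist": 0, "hand": 1}
  ]
}}

```text
time: 9.15
tool_pos: [0.5361, -0.0627, 0.0973]
tool_rot: [0.0, 0.952, -0.306, -0.001]
contact_force: [-0.2, -0.3, 0.1]
gripper_width: 1.002
grasp_force: 0.0
```

```bash
cat >> ptr.py <<'E'
def mark(f,k,p):
    "blue knob's white mark, deg anticlockwise from upslope, from image of the h=.070 plane"
    S=[]
    h=cv2.cvtColor(f,cv2.COLOR_RGB2HSV)
    for d in range(-180,180,2):
        v=[]
        for r in (.006,.009,.012,.015):
            u=proj(k,w(p,pol(r,np.radians(d),.071)))[0].round().astype(int)
            if 0<=u[0]<640 and 0<=u[1]<480: v.append(-float(h[u[1],u[0]][1]))
        S.append((np.mean(v) if len(v)==4 else -999,d))
    S.sort(reverse=True); return S[:6]
E
python3 - <<'E'
from ptr import *
P=[0.5526,-0.0663,-0.17,-.18,.0115]
s,k,f,o=look("w7",P); print(s["tool_pos"],s["tool_rot"],s["contact_force"]); ptr(f,k,P,0); print(mark(f,k,P))
E
```

```text
pred [339.61302658 397.78816105] [584.1398495  135.58061448] [260.63887638 135.18162667]
[(array([335.37907941, 388.12150526]), np.int32(9407)), (array([588.15993652, 139.54840416]), np.int32(5671)), (array([270.77444254, 135.2084048 ]), np.int32(1166))]
[ 0.53614023 -0.06270128  0.09725812] [ 2.83482791e-04  9.51926632e-01 -3.06325129e-01 -7.22142769e-04] [-0.225823   -0.31273927  0.09666658]
top [(np.float64(185.25), np.float64(43.5)), (np.float64(172.5), np.float64(42.5)), (np.float64(172.0), np.float64(44.0)), (np.float64(168.0), np.float64(42.0)), (np.float64(161.0), np.float64(37.5)), (np.float64(160.0), np.float64(45.0)), (np.float64(159.5), np.float64(43.0)), (np.float64(158.75), np.float64(41.5)), (np.float64(158.25), np.float64(41.0)), (np.float64(157.75), np.float64(44.5)), (np.float64(154.75), np.float64(38.5)), (np.float64(150.25), np.float64(40.0)), (np.float64(148.5), np.float64(40.5)), (np.float64(142.75), np.float64(45.5))]
[(np.float64(-4.5), 6), (np.float64(-5.5), 10), (np.float64(-5.75), 14), (np.float64(-8.5), 12), (np.float64(-9.0), 8), (np.float64(-9.5), 16)]
```

```bash
cat >> ptr.py <<'E'
from scipy.spatial.transform import Rotation as Ro
def tm(s): 
    M=np.eye(4); M[:3,:3]=Ro.from_quat(np.asarray(s["tool_rot"])[[1,2,3,0]]).as_matrix(); M[:3,3]=s["tool_pos"]; return M
def fit(f,k,P):
    p=np.array(P)
    for _ in range(2):
        n=[hullc(proj(k,w(p,cyl((0,-.112),.015,p[4]-.008,p[4])))),clipc(p[3],k,p)]
        rd,og=[blob(f,*C,m,40)[0] for C,m in zip((RED,ORG),n)]
        # image-plane free: shift of world pose (x,y,yaw) explaining red and orange
        g=lambda d: np.r_[res(np.r_[d,p[3:]],[(k,None,rd,og)]),(d-np.array(P[:3]))*[300,300,30]]
        r=least_squares(g,p[:3]); p=np.r_[r.x,p[3:]]
    print("fit",p[:3],r.fun[:4].round(1)); return p
E
python3 - <<'E'
from ptr import *
P=[0.5526,-0.0663,-0.17,-.18,.0115]
s=state(); k=get_calibration("wrist"); X=np.linalg.inv(tm(s))@k["pose"]
L={"w2":([0.50779159,-0.05315205,0.33934992],[-2.6e-4,.98682129,.161810267,-1.05e-3]),"w3":([0.53248172,-0.06175609,0.19311043],[9.73e-4,.986643225,.162879245,.0021332]),"w7":(s["tool_pos"],s["tool_rot"])}
for n,(t,q) in L.items():
    kk=dict(k); kk["pose"]=tm(dict(tool_pos=t,tool_rot=q))@X; f=cv2.imread(f"pics/{n}.png")[:,:,::-1].copy()
    p=fit(f,kk,P); print(n)
    for pr in (0,.007):
        b=ptr.__wrapped__(f,kk,p,pr) if hasattr(ptr,'__wrapped__') else ptr(f,kk,p,pr)
        i=b[:,0]>80; print(pr,b[i,1].tolist())
    print(mark(f,kk,p)[:5])
E
```

```text
fit [ 0.5516701  -0.06759221 -0.16905598] [ 0.6  1.5 -0.5 -1.4]
w2
top [(np.float64(170.75), np.float64(4.0)), (np.float64(170.25), np.float64(3.5)), (np.float64(170.25), np.float64(3.0)), (np.float64(166.75), np.float64(5.0)), (np.float64(166.75), np.float64(4.5)), (np.float64(166.25), np.float64(5.5)), (np.float64(165.75), np.float64(2.5)), (np.float64(165.75), np.float64(2.0)), (np.float64(165.75), np.float64(1.5)), (np.float64(165.25), np.float64(8.5)), (np.float64(163.5), np.float64(7.0)), (np.float64(162.0), np.float64(7.5)), (np.float64(161.75), np.float64(1.0)), (np.float64(161.75), np.float64(0.5))]
0 [-1.5, -1.0, -0.5, 0.0, 0.5, 1.0, 1.5, 2.0, 2.5, 3.0, 3.5, 4.0, 4.5, 5.0, 5.5, 6.0, 6.5, 7.0, 7.5, 8.0, 8.5, 9.0, 9.5]
top [(np.float64(154.5), np.float64(2.5)), (np.float64(147.0), np.float64(3.0)), (np.float64(134.0), np.float64(1.5)), (np.float64(133.75), np.float64(1.0)), (np.float64(132.75), np.float64(2.0)), (np.float64(129.0), np.float64(3.5)), (np.float64(128.25), np.float64(-1.0)), (np.float64(124.75), np.float64(0.5)), (np.float64(124.75), np.float64(0.0)), (np.float6
[... 2734 characters left out ...]
64(106.25), np.float64(7.0)), (np.float64(98.0), np.float64(7.5)), (np.float64(96.75), np.float64(6.0)), (np.float64(96.5), np.float64(6.5)), (np.float64(95.75), np.float64(5.0)), (np.float64(86.0), np.float64(8.0)), (np.float64(86.0), np.float64(5.5)), (np.float64(85.25), np.float64(4.5)), (np.float64(80.5), np.float64(8.5)), (np.float64(78.25), np.float64(9.0)), (np.float64(77.75), np.float64(36.0)), (np.float64(77.25), np.float64(35.5)), (np.float64(71.5), np.float64(35.0)), (np.float64(71.0), np.float64(24.5))]
0.007 [4.5, 5.0, 5.5, 6.0, 6.5, 7.0, 7.5, 8.0, 8.5]
[(np.float64(-28.75), 18), (np.float64(-31.0), 16), (np.float64(-38.5), 14), (np.float64(-42.5), 20), (np.float64(-54.75), 10)]
```

>>> {"name": "apply_moves", "arguments": {
  "targets": [
    {"translation": [0, 0, -0.04], "twist": -1, "hand": 1},
    {"translation": [0, 0, 0], "twist": -1, "hand": 1},
    {"translation": [0, 0, 0], "twist": -1, "hand": 1},
    {"translation": [0, 0, 0], "twist": -1, "hand": 1},
    {"translation": [0, 0, 0], "twist": -1, "hand": 1},
    {"translation": [0, 0, 0], "twist": -1, "hand": 1},
    {"translation": [0, 0, 0], "twist": -1, "hand": 1},
    {"translation": [0, 0, 0], "twist": -1, "hand": 1}
  ]
}}

```text
time: 10.0
tool_pos: [0.5365, -0.0626, 0.1017]
tool_rot: [0.0, 0.996, 0.091, -0.0]
contact_force: [-0.0, 0.0, 0.0]
gripper_width: 1.002
grasp_force: 0.0
```

>>> {"name": "apply_moves", "arguments": {
  "targets": [
    {"translation": [0, 0, 0], "twist": -1, "hand": 1},
    {"translation": [0, 0, 0], "twist": -0.8, "hand": 1},
    {"translation": [-0.035, 0, 0], "twist": 0, "hand": 1},
    {"translation": [0, 0, 0], "twist": 0, "hand": 1},
    {"translation": [0, 0, 0], "twist": 0, "hand": 1}
  ]
}}

```text
time: 10.5
tool_pos: [0.5332, -0.0638, 0.102]
tool_rot: [0.0, 0.984, 0.177, -0.0]
contact_force: [0.6, 0.5, 0.1]
gripper_width: 0.999
grasp_force: 0.0
```

```bash
python3 - <<'E'
from ptr import *
P=[0.5526,-0.0663,-0.17,-.18,.0115]
s,k,f,o=look("w8",P); print(s["tool_pos"],s["tool_rot"],s["contact_force"])
p=fit(f,k,P); b=ptr(f,k,p,0); print(b[b[:,0]>80,1].tolist()); print(mark(f,k,p))
cv2.imwrite("pics/w8c.png",f[:,:,::-1])
E
```

```text
pred [307.73544869 379.49405256] [558.55270359 373.87729978] [451.73669901 163.46729797]
[(array([302.90289237, 372.58364312]), np.int32(11029)), (array([573.1996482 , 366.00527704]), np.int32(1137)), (array([453.95642202, 170.73700306]), np.int32(1308))]
[ 0.53322401 -0.06383206  0.10197185] [ 9.04801149e-06  9.84160032e-01  1.77282315e-01 -1.12834942e-04] [0.63122421 0.45867562 0.07827927]
fit [ 0.54997365 -0.07063172 -0.10263445] [ 0.8  2.3 -0.6 -1.4]
top [(np.float64(81.0), np.float64(3.0)), (np.float64(78.0), np.float64(1.0)), (np.float64(76.0), np.float64(2.5)), (np.float64(74.0), np.float64(-0.5)), (np.float64(71.25), np.float64(3.5)), (np.float64(71.25), np.float64(1.5)), (np.float64(69.75), np.float64(2.0)), (np.float64(69.0), np.float64(51.0)), (np.float64(68.5), np.float64(7.0)), (np.float64(66.5), np.float64(-2.0)), (np.float64(66.25), np.float64(50.5)), (np.float64(64.75), np.float64(-1.0)), (np.float64(64.75), np.float64(-1.5)), (np.float64(63.75), np.float64(48.0))]
[3.0]
[(np.float64(-84.25), -102), (np.float64(-86.75), -108), (np.float64(-88.75), -106), (np.float64(-91.25), -112), (np.float64(-92.0), -110), (np.float64(-92.0), -120)]
```

>>> {"name": "apply_moves", "arguments": {
  "targets": [
    {"translation": [0, 0, -0.3], "twist": 0, "hand": 1},
    {"translation": [0, 0, -0.4], "twist": 0, "hand": 1},
    {"translation": [0, 0, -0.4], "twist": 0, "hand": 1},
    {"translation": [0, 0, -0.4], "twist": 0, "hand": 1},
    {"translation": [0, 0, -0.4], "twist": 0, "hand": 1},
    {"translation": [-0.28, 0, -0.2], "twist": 0.3, "hand": 1},
    {"translation": [0, 0, 0], "twist": 0, "hand": 1},
    {"translation": [0, 0, 0], "twist": 0, "hand": 1}
  ]
}}

```text
time: 11.35
tool_pos: [0.5073, -0.0736, 0.3124]
tool_rot: [0.0, 0.987, 0.163, 0.001]
contact_force: [-0.0, -0.1, 0.1]
gripper_width: 1.003
grasp_force: 0.0
```

```bash
cat >> ptr.py <<'E'
def rep(f,k,P):
    # pose from blue+red+clip, robust common method for far views
    n=[hullc(proj(k,w(P,cyl((0,0),.019,.057,.071)))),hullc(proj(k,w(P,cyl((0,-.112),.015,P[4]-.008,P[4])))),clipc(P[3],k,P)]
    o=[blob(f,*C,m,40)[0] for C,m in zip((BLUE,RED,ORG),n)]
    p=fit(f,k,P)
    h=cv2.cvtColor(f,cv2.COLOR_RGB2HSV); m=cv2.inRange(h,*BLUE)
    # white mark inside hull of blue
    nn,l,st,c=cv2.connectedComponentsWithStats(m); i=l[tuple(np.argwhere(l>0)[np.argmin(np.hypot(*(np.argwhere(l>0)[:,::-1]-o[0]).T))])]
    hull=cv2.convexHull(np.argwhere(l==i)[:,::-1].astype(np.int32)); full=np.zeros_like(m); cv2.fillConvexPoly(full,hull,255)
    full=cv2.erode(full,np.ones((3,3)))
    wh=(full>0)&(h[...,1]<110)
    ys,xs=np.nonzero(wh); 
    # mark pixels -> panel plane at .071 by homography
    g=np.array([[a,b,.071] for a in(-.02,.02) for b in(-.02,.02)]); H=cv2.findHomography(proj(k,w(p,g)),g[:,:2])[0]
    q=cv2.perspectiveTransform(np.c_[xs,ys].astype(float)[None],H)[0]
    bq=cv2.perspectiveTransform(hull.astype(float).reshape(1,-1,2),H)[0]
    q=q*1000; v=np.cov(q.T); e=np.linalg.eigh(v)[1][:,1]; e*=np.sign(e[0])
    print("mark n",len(xs),"centroid",q.mean(0).round(1),"dir deg",np.degrees(np.arctan2(e[1],e[0])).round(1))
    # pointer: polar unwrapping at flange height
    g=np.array([[a,b,.0125] for a in(-.05,.05) for b in(-.05,.05)]); H=cv2.findHomography(g[:,:2]*1000,proj(k,w(p,g)))[0]
    b=ptr(f,k,p,0); return p,b
E
python3 - <<'E'
from ptr import *
P=[0.5526,-0.0663,-0.17,-.18,.0115]
s=state(); k=get_calibration("wrist"); X=np.linalg.inv(tm(s))@k["pose"]; f9=grab_frame("wrist"); cv2.imwrite("pics/w9.png",f9[:,:,::-1]); print(s["tool_pos"],s["tool_rot"])
L={"w2":([0.50779159,-0.05315205,0.33934992],[-2.6e-4,.98682129,.161810267,-1.05e-3]),"w9":(s["tool_pos"],s["tool_rot"])}
for n,(t,q) in L.items():
    kk=dict(k); kk["pose"]=tm(dict(tool_pos=t,tool_rot=q))@X; f=cv2.imread(f"pics/{n}.png")[:,:,::-1].copy()
    p,b=rep(f,kk,P); print(n,b[b[:,0]>80,1].tolist())
a=cv2.imread("pics/w2.png")[40:230,240:440]; b=f9[40:230,240:440,::-1]
cv2.imwrite("pics/cmp.png",np.hstack([cv2.resize(a,(400,380)),cv2.resize(b,(400,380))]))
E
```

```text
[ 0.50730331 -0.07361386  0.31235358] [1.98910087e-04 9.86648849e-01 1.62860553e-01 6.69830081e-04]
fit [ 0.55156942 -0.06735224 -0.16819042] [ 0.6  1.4 -0.6 -1.3]
mark n 80 centroid [12.1  4.9] dir deg 8.0
top [(np.float64(189.5), np.float64(7.5)), (np.float64(186.75), np.float64(8.0)), (np.float64(170.75), np.float64(4.0)), (np.float64(170.75), np.float64(3.5)), (np.float64(170.0), np.float64(4.5)), (np.float64(169.75), np.float64(6.0)), (np.float64(166.75), np.float64(3.0)), (np.float64(166.25), np.float64(5.5)), (np.float64(166.0), np.float64(5.0)), (np.float64(165.75), np.float64(2.0)), (np.float64(165.25), np.float64(8.5)), (np.float64(165.0), np.float64(2.5)), (np.float64(163.5), np.float64(7.0)), (np.float64(161.75), np.float64(1.5))]
w2 [-1.5, -1.0, -0.5, 0.0, 0.5, 1.0, 1.5, 2.0, 2.5, 3.0, 3.5, 4.0, 4.5, 5.0, 5.5, 6.0, 6.5, 7.0, 7.5, 8.0, 8.5, 9.0, 9.5]
fit [ 0.55123488 -0.06728123 -0.1616967 ] [ 1.1  1.1 -1.4 -1.5]
mark n 96 centroid [12.8  4.9] dir deg 9.0
top [(np.float64(166.75), np.float64(41.5)), (np.float64(151.25), np.float64(48.0)), (np.float64(147.5), np.float64(41.0)), (np.float64(147.25), np.float64(43.5)), (np.float64(147.25), np.float64(43.0)), (np.float64(145.5), np.float64(40.5)), (np.float64(145.5), np.float64(40.0)), (np.float64(144.25), np.float64(46.0)), (np.float64(142.75), np.float64(46.5)), (np.float64(142.5), np.float64(45.5)), (np.float64(141.25), np.float64(45.0)), (np.float64(141.25), np.float64(44.5)), (np.float64(136.75), np.float64(47.5)), (np.float64(136.75), np.float64(47.0))]
w9 [-3.0, -2.5, -2.0, -1.5, -1.0, -0.5, 0.0, 0.5, 1.0, 1.5, 2.0, 2.5, 3.0, 3.5, 39.5, 40.0, 40.5, 41.0, 41.5, 42.0, 42.5, 43.0, 43.5, 44.0, 44.5, 45.0, 45.5, 46.0, 46.5, 47.0, 47.5, 48.0, 48.5, 49.0, 49.5]
```

View pics/cmp.png

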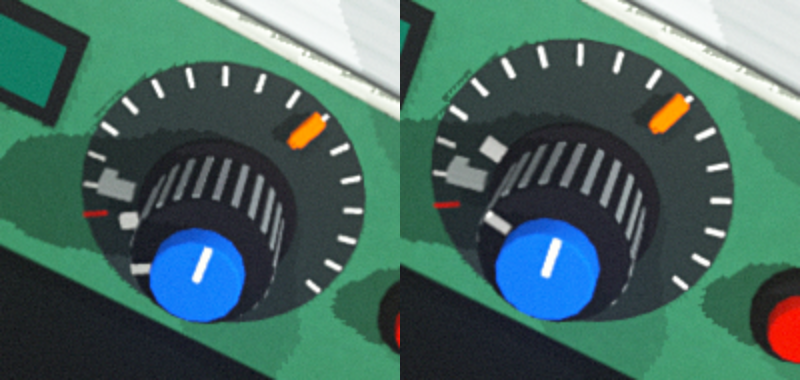

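>>> {"name": "apply_moves", "arguments": {
  "targets": [
    {"translation": [0.27, -0.02, 0.3], "twist": 0, "hand": 1},
    {"translation": [0, 0, 0.4], "twist": 0, "hand": 1},
    {"translation": [0, 0, 0.4], "twist": 0, "hand": 1},
    {"translation": [0, 0, 0.3], "twist": 0, "hand": 1},
    {"translation": [0, 0, 0.3], "twist": 0, "hand": 1},
    {"translation": [0, 0, 0.3], "twist": 0, "hand": 1},
    {"translation": [0, 0, 0.09], "twist": 0, "hand": 1},
    {"translation": [0, 0, 0], "twist": 0, "hand": 1}
  ]
}}

```text
time: 12.2
tool_pos: [0.5301, -0.0622, 0.0999]
tool_rot: [-0.001, 0.987, 0.163, -0.003]
contact_force: [0.0, -0.7, 0.8]
gripper_width: 0.996
grasp_force: 0.0
```

>>> {"name": "apply_moves", "arguments": {
  "targets": [
    {"translation": [0, 0, 0], "twist": 0, "hand": 0.75},
    {"translation": [0, 0, 0], "twist": 0, "hand": 0.75},
    {"translation": [0, 0, 0], "twist": 0, "hand": 0.5},
    {"translation": [0, 0, 0], "twist": 0, "hand": 0.5}
  ]
}}

```text
time: 12.6
tool_pos: [0.5332, -0.0621, 0.1055]
tool_rot: [-0.001, 0.987, 0.163, 0.002]
contact_force: [-1.4, 5.4, 4.9]
gripper_width: 0.697
grasp_force: 61.9
```

>>> {"name": "apply_moves", "arguments": {
  "targets": [
    {"translation": [0, 0, 0], "twist": 0.8, "hand": 0.5},
    {"translation": [0, 0, 0], "twist": 0.8, "hand": 0.5},
    {"translation": [0, 0, 0], "twist": 0.8, "hand": 0.5},
    {"translation": [0, 0, 0], "twist": 0.8, "hand": 0.5}
  ]
}}

```text
time: 13.0
tool_pos: [0.5325, -0.0596, 0.1051]
tool_rot: [-0.004, 1.0, 0.003, 0.0]
contact_force: [-3.8, 13.4, 6.1]
gripper_width: 0.686
grasp_force: 61.0
```

>>> {"name": "apply_moves", "arguments": {
  "targets": [
    {"translation": [0, 0, 0], "twist": 0.8, "hand": 0.5},
    {"translation": [0, 0, 0], "twist": 0.8, "hand": 0.5},
    {"translation": [0, 0, 0], "twist": 0.8, "hand": 0.5},
    {"translation": [0, 0, 0], "twist": 0.8, "hand": 0.5},
    {"translation": [0, 0, 0], "twist": 0.8, "hand": 0.5},
    {"translation": [0, 0, 0], "twist": 0, "hand": 0.5}
  ]
}}

```text
time: 13.6
tool_pos: [0.5324, -0.0569, 0.1061]
tool_rot: [-0.007, 0.981, -0.194, -0.001]
contact_force: [-9.5, 16.3, 13.8]
gripper_width: 0.675
grasp_force: 62.4
```

>>> {"name": "apply_moves", "arguments": {
  "targets": [
    {"translation": [0, 0, 0], "twist": 0, "hand": 1},
    {"translation": [0, 0, 0], "twist": 0, "hand": 1},
    {"translation": [0, 0, 0], "twist": 0, "hand": 1},
    {"translation": [0, 0, 0], "twist": 0, "hand": 1}
  ]
}}

```text
time: 14.0
tool_pos: [0.5324, -0.0634, 0.1034]
tool_rot: [0.0, 0.981, -0.195, 0.0]
contact_force: [0.1, 0.4, 0.1]
gripper_width: 1.002
grasp_force: 0.0
```

>>> {"name": "apply_moves", "arguments": {
  "targets": [
    {"translation": [0, 0, -0.3], "twist": 0, "hand": 1},
    {"translation": [0, 0, -0.4], "twist": 0, "hand": 1},
    {"translation": [0, 0, -0.4], "twist": -0.8, "hand": 1},
    {"translation": [0, 0, -0.4], "twist": -1, "hand": 1},
    {"translation": [0, 0, -0.4], "twist": -1, "hand": 1},
    {"translation": [0, 0, -0.2], "twist": -1, "hand": 1},
    {"translation": [0, 0, 0], "twist": -1, "hand": 1},
    {"translation": [0, 0, 0], "twist": -1, "hand": 1}
  ]
}}

```text
time: 14.8
tool_pos: [0.5327, -0.0635, 0.3146]
tool_rot: [0.001, 0.995, 0.095, 0.001]
contact_force: [0.3, 0.3, 0.4]
gripper_width: 1.004
grasp_force: 0.0
```

>>> {"name": "apply_moves", "arguments": {
  "targets": [
    {"translation": [-0.2, 0, 0], "twist": -1, "hand": 1},
    {"translation": [0, 0, 0], "twist": -0.4, "hand": 1},
    {"translation": [0, 0, 0], "twist": 0, "hand": 1},
    {"translation": [0, 0, 0], "twist": 0, "hand": 1}
  ]
}}

```text
time: 15.2
tool_pos: [0.5125, -0.0669, 0.3131]
tool_rot: [0.0, 0.987, 0.163, 0.0]
contact_force: [0.4, -0.6, -0.1]
gripper_width: 0.996
grasp_force: 0.0
```

```bash
cat >> ptr.py <<'E'
def run(n,P=[0.5526,-0.0663,-0.17,-.18,.0115]):
    s=state(); k=get_calibration("wrist"); f=grab_frame("wrist"); cv2.imwrite(f"pics/{n}.png",f[:,:,::-1]); print(s["tool_pos"],s["tool_rot"],s["time"])
    p,b=rep(f,k,P); i=b[:,0]>80; print(n,b[i,1].tolist())
    # direct: white pointer blob centroid vs clip, both by back-projection on the panel with blue-anchored axis
    for pp in (P,p):
        g=np.array([[a,c,.0125] for a in(-.05,.05) for c in(-.05,.05)]); H=cv2.findHomography(proj(k,w(pp,g)),g[:,:2]*1000)[0]
        g2=g*[1,1,0]+[0,0,.006]; H2=cv2.findHomography(proj(k,w(pp,g2)),g2[:,:2]*1000)[0]
        h=cv2.cvtColor(f,cv2.COLOR_RGB2HSV); m=((h[...,1]<70)&(h[...,2]>140)).astype(np.uint8)
        nn,l,st,c=cv2.connectedComponentsWithStats(m)
        for i in range(1,nn):
            if st[i,4]<20: continue
            q=cv2.perspectiveTransform(c[i].reshape(1,1,2),H)[0,0]; r=np.hypot(*q)
            if r<52 : print("white",st[i,4],"r",r.round(1),"cw",round((124-np.degrees(np.arctan2(q[1],q[0])))%360,1))
        o=blob(f,*ORG,clipc(pp[3],k,pp),40)[0]; q=cv2.perspectiveTransform(o.reshape(1,1,2),H2)[0,0]
        print("clip r",np.hypot(*q).round(1),"cw",round(124-np.degrees(np.arctan2(q[1],q[0])),1))
E
python3 -c "
from ptr import *
run('w10')"
```

```text
[ 0.51254629 -0.06689281  0.31305518] [2.80141779e-05 9.86705273e-01 1.62519854e-01 2.10963717e-05] 15.2
fit [ 0.55167403 -0.06739631 -0.16793884] [ 1.   1.3 -0.9 -1.3]
mark n 90 centroid [12.   4.8] dir deg 8.7
top [(np.float64(234.0), np.float64(75.5)), (np.float64(231.75), np.float64(75.0)), (np.float64(231.75), np.float64(74.5)), (np.float64(214.75), np.float64(71.5)), (np.float64(214.75), np.float64(71.0)), (np.float64(213.5), np.float64(68.5)), (np.float64(208.5), np.float64(76.5)), (np.float64(208.25), np.float64(76.0)), (np.float64(201.25), np.float64(69.0)), (np.float64(200.75), np.float64(69.5)), (np.float64(200.25), np.float64(72.5)), (np.float64(200.25), np.float64(72.0)), (np.float64(199.25), np.float64(70.0)), (np.float64(196.5), np.float64(73.0))]
w10 [67.5, 68.0, 68.5, 69.0, 69.5, 70.0, 70.5, 71.0, 71.5, 72.0, 72.5, 73.0, 73.5, 74.0, 74.5, 75.0, 75.5, 76.0, 76.5, 77.0, 77.5, 78.5]
white 122 r 43.4 cw 73.1
white 70 r 19.3 cw 121.1
white 193 r 50.9 cw 21.8
white 71 r 19.8 cw 146.3
white 61 r 21.5 cw 170.1
white 83 r 22.5 cw 8.0
white 40 r 24.3 cw 191.7
white 85 r 27.7 cw 301.1
clip r 55.1 cw 136.5
white 122 r 44.8 cw 73.0
white 70 r 20.2 cw 117.7
white 193 r 51.9 cw 23.2
white 71 r 20.2 cw 142.2
white 61 r 21.2 cw 166.2
white 83 r 23.3 cw 11.4
white 40 r 23.5 cw 188.8
white 85 r 26.8 cw 303.9
clip r 55.6 cw 135.1
```

>>> {"name": "apply_moves", "arguments": {
  "targets": [
    {"translation": [0.2, 0.03, 0.3], "twist": 0, "hand": 1},
    {"translation": [0, 0, 0.4], "twist": 0, "hand": 1},
    {"translation": [0, 0, 0.4], "twist": 0, "hand": 1},
    {"translation": [0, 0, 0.3], "twist": 0, "hand": 1},
    {"translation": [0, 0, 0.3], "twist": 0, "hand": 1},
    {"translation": [0, 0, 0.3], "twist": -0.5, "hand": 1},
    {"translation": [0, 0, 0.09], "twist": -0.5, "hand": 1},
    {"translation": [0, 0, 0], "twist": 0, "hand": 1}
  ]
}}

```text
time: 16.05
tool_pos: [0.5308, -0.0626, 0.1014]
tool_rot: [-0.001, 0.977, 0.212, -0.002]
contact_force: [0.1, 0.0, 0.5]
gripper_width: 0.995
grasp_force: 0.0
```

>>> {"name": "apply_moves", "arguments": {
  "targets": [
    {"translation": [0, 0, 0], "twist": 0, "hand": 0.75},
    {"translation": [0, 0, 0], "twist": 0, "hand": 0.75},
    {"translation": [0, 0, 0], "twist": 0, "hand": 0.5},
    {"translation": [0, 0, 0], "twist": 0, "hand": 0.5}
  ]
}}

```text
time: 16.45
tool_pos: [0.5332, -0.0625, 0.1059]
tool_rot: [-0.0, 0.977, 0.212, 0.001]
contact_force: [-1.2, 5.0, 5.2]
gripper_width: 0.703
grasp_force: 61.6
```

>>> {"name": "apply_moves", "arguments": {
  "targets": [
    {"translation": [0, 0, 0], "twist": 0.8, "hand": 0.5},
    {"translation": [0, 0, 0], "twist": 0.8, "hand": 0.5},
    {"translation": [0, 0, 0], "twist": 0.8, "hand": 0.5},
    {"translation": [0, 0, 0], "twist": 0.8, "hand": 0.5},
    {"translation": [0, 0, 0], "twist": 0.8, "hand": 0.5},
    {"translation": [0, 0, 0], "twist": 0.8, "hand": 0.5},
    {"translation": [0, 0, 0], "twist": 0.8, "hand": 0.5}
  ]
}}

```text
time: 17.15
tool_pos: [0.5321, -0.0582, 0.1051]
tool_rot: [-0.006, 0.998, -0.067, -0.001]
contact_force: [-7.0, 10.3, 7.3]
gripper_width: 0.675
grasp_force: 61.8
```

>>> {"name": "apply_moves", "arguments": {
  "targets": [
    {"translation": [0, 0, 0], "twist": 0.8, "hand": 0.5},
    {"translation": [0, 0, 0], "twist": 0.8, "hand": 0.5},
    {"translation": [0, 0, 0], "twist": 0.8, "hand": 0.5},
    {"translation": [0, 0, 0], "twist": 0.8, "hand": 0.5},
    {"translation": [0, 0, 0], "twist": 0.8, "hand": 0.5},
    {"translation": [0, 0, 0], "twist": 0.8, "hand": 0.5},
    {"translation": [0, 0, 0], "twist": 0.8, "hand": 0.5}
  ]
}}

```text
time: 17.85
tool_pos: [0.5342, -0.0561, 0.108]
tool_rot: [-0.008, 0.941, -0.34, -0.0]
contact_force: [-7.1, 24.9, 17.7]
gripper_width: 0.679
grasp_force: 68.7
```

>>> {"name": "apply_moves", "arguments": {
  "targets": [
    {"translation": [0, 0, 0], "twist": 0, "hand": 1},
    {"translation": [0, 0, 0], "twist": 0, "hand": 1},
    {"translation": [0, 0, 0], "twist": 0, "hand": 1},
    {"translation": [0, 0, 0], "twist": 0, "hand": 1}
  ]
}}

```text
time: 18.25
tool_pos: [0.5324, -0.0636, 0.1039]
tool_rot: [0.0, 0.941, -0.339, 0.0]
contact_force: [0.5, 0.9, 0.2]
gripper_width: 0.997
grasp_force: 0.0
```

>>> {"name": "apply_moves", "arguments": {
  "targets": [
    {"translation": [0, 0, -0.3], "twist": 0, "hand": 1},
    {"translation": [0, 0, -0.4], "twist": -1, "hand": 1},
    {"translation": [0, 0, -0.4], "twist": -1, "hand": 1},
    {"translation": [0, 0, -0.4], "twist": -1, "hand": 1},
    {"translation": [0, 0, -0.4], "twist": -1, "hand": 1},
    {"translation": [0, 0, -0.2], "twist": -1, "hand": 1},
    {"translation": [0, 0, 0], "twist": -1, "hand": 1},
    {"translation": [0, 0, 0], "twist": -1, "hand": 1}
  ]
}}

```text
time: 19.05
tool_pos: [0.5329, -0.0637, 0.3154]
tool_rot: [0.001, 1.0, 0.006, 0.001]
contact_force: [0.7, -0.4, -0.2]
gripper_width: 1.0
grasp_force: 0.0
```

>>> {"name": "apply_moves", "arguments": {
  "targets": [
    {"translation": [0, 0, 0], "twist": -1, "hand": 1},
    {"translation": [0, 0, 0], "twist": -1, "hand": 1},
    {"translation": [-0.2, 0, 0], "twist": -1, "hand": 1},
    {"translation": [0, 0, 0], "twist": -0.2, "hand": 1},
    {"translation": [0, 0, 0], "twist": 0, "hand": 1},
    {"translation": [0, 0, 0], "twist": 0, "hand": 1}
  ]
}}

```text
time: 19.65
tool_pos: [0.5132, -0.0673, 0.314]
tool_rot: [0.0, 0.987, 0.162, 0.0]
contact_force: [0.2, -0.2, 0.5]
gripper_width: 0.997
grasp_force: 0.0
```

```bash
python3 -c "
from ptr import *
run('w11')"
```

```text
[ 0.51316646 -0.06734765  0.31402846] [2.75837069e-05 9.86720847e-01 1.62425220e-01 1.29725101e-04] 19.65
fit [ 0.55158003 -0.06737173 -0.16977301] [ 0.8  1.5 -0.7 -1.3]
mark n 92 centroid [12.4  4.8] dir deg 8.7
top [(np.float64(254.5), np.float64(122.5)), (np.float64(253.5), np.float64(122.0)), (np.float64(253.0), np.float64(117.0)), (np.float64(252.5), np.float64(117.5)), (np.float64(252.25), np.float64(121.5)), (np.float64(250.75), np.float64(119.0)), (np.float64(250.5), np.float64(116.5)), (np.float64(250.5), np.float64(116.0)), (np.float64(249.75), np.float64(119.5)), (np.float64(249.5), np.float64(121.0)), (np.float64(249.5), np.float64(120.5)), (np.float64(249.5), np.float64(120.0)), (np.float64(249.5), np.float64(118.5)), (np.float64(249.5), np.float64(118.0))]
w11 [114.5, 115.0, 115.5, 116.0, 116.5, 117.0, 117.5, 118.0, 118.5, 119.0, 119.5, 120.0, 120.5, 121.0, 121.5, 122.0, 122.5, 123.0, 123.5, 124.0]
white 112 r 42.0 cw 121.2
white 196 r 51.0 cw 22.0
white 73 r 19.0 cw 131.4
white 65 r 20.2 cw 156.5
white 54 r 22.5 cw 179.0
white 82 r 2.1 cw 199.3
white 33 r 25.7 cw 197.3
white 86 r 27.7 cw 301.4
clip r 55.0 cw 136.5
white 112 r 43.0 cw 119.6
white 73 r 19.8 cw 127.4
white 65 r 20.4 cw 152.1
white 54 r 22.1 cw 175.1
white 82 r 1.7 cw 151.3
white 33 r 24.7 cw 194.3
white 86 r 26.7 cw 304.0
white 28 r 51.7 cw 219.7
clip r 55.6 cw 135.0
```

>>> {"name": "apply_moves", "arguments": {
  "targets": [
    {"translation": [0.195, 0.025, 0.3], "twist": 0, "hand": 1},
    {"translation": [0, 0, 0.4], "twist": 0.9, "hand": 1},
    {"translation": [0, 0, 0.4], "twist": 0.9, "hand": 1},
    {"translation": [0, 0, 0.3], "twist": 1, "hand": 1},
    {"translation": [0, 0, 0.3], "twist": 0, "hand": 1},
    {"translation": [0, 0, 0.3], "twist": 0, "hand": 1},
    {"translation": [0, 0, 0.09], "twist": 0, "hand": 1},
    {"translation": [0, 0, 0], "twist": 0, "hand": 1}
  ]
}}

```text
time: 20.5
tool_pos: [0.5311, -0.0629, 0.1034]
tool_rot: [-0.001, 1.0, 0.024, -0.002]
contact_force: [-0.2, -0.0, 0.2]
gripper_width: 0.999
grasp_force: 0.0
```

>>> {"name": "apply_moves", "arguments": {
  "targets": [
    {"translation": [0, 0, 0], "twist": 0, "hand": 0.75},
    {"translation": [0, 0, 0], "twist": 0, "hand": 0.75},
    {"translation": [0, 0, 0], "twist": 0, "hand": 0.5},
    {"translation": [0, 0, 0], "twist": 0, "hand": 0.5}
  ]
}}

```text
time: 20.9
tool_pos: [0.5338, -0.0617, 0.1082]
tool_rot: [-0.002, 1.0, 0.024, 0.002]
contact_force: [-1.3, 7.9, 5.8]
gripper_width: 0.679
grasp_force: 62.6
```

>>> {"name": "apply_moves", "arguments": {
  "targets": [
    {"translation": [0, 0, 0], "twist": 0.8, "hand": 0.5},
    {"translation": [0, 0, 0], "twist": 0.8, "hand": 0.5},
    {"translation": [0, 0, 0], "twist": 0.8, "hand": 0.5},
    {"translation": [0, 0, 0], "twist": 0.8, "hand": 0.5},
    {"translation": [0, 0, 0], "twist": 0.8, "hand": 0.5},
    {"translation": [0, 0, 0], "twist": 0, "hand": 0.5}
  ]
}}

```text
time: 21.5
tool_pos: [0.5339, -0.0579, 0.1081]
tool_rot: [-0.006, 0.985, -0.175, 0.001]
contact_force: [-1.7, 14.5, 7.3]
gripper_width: 0.676
grasp_force: 62.8
```

>>> {"name": "apply_moves", "arguments": {
  "targets": [
    {"translation": [0, 0, 0], "twist": 0, "hand": 1},
    {"translation": [0, 0, 0], "twist": 0, "hand": 1},
    {"translation": [0, 0, 0], "twist": 0, "hand": 1},
    {"translation": [0, 0, 0], "twist": 0, "hand": 1}
  ]
}}

```text
time: 21.9
tool_pos: [0.5322, -0.0638, 0.1053]
tool_rot: [0.0, 0.984, -0.175, 0.0]
contact_force: [0.1, -0.5, 0.0]
gripper_width: 1.001
grasp_force: 0.0
```

>>> {"name": "apply_moves", "arguments": {
  "targets": [
    {"translation": [0, 0, -0.3], "twist": 0, "hand": 1},
    {"translation": [0, 0, -0.4], "twist": -1, "hand": 1},
    {"translation": [0, 0, -0.4], "twist": -1, "hand": 1},
    {"translation": [0, 0, -0.4], "twist": -1, "hand": 1},
    {"translation": [0, 0, -0.4], "twist": -1, "hand": 1},
    {"translation": [0, 0, -0.2], "twist": -1, "hand": 1},
    {"translation": [0, 0, 0], "twist": -1, "hand": 1},
    {"translation": [-0.2, 0, 0], "twist": -0.8, "hand": 1}
  ]
}}

```text
time: 22.7
tool_pos: [0.5137, -0.0685, 0.3162]
tool_rot: [0.0, 0.986, 0.165, 0.001]
contact_force: [-0.2, -0.2, 1.2]
gripper_width: 1.003
grasp_force: 0.0
```

>>> {"name": "apply_moves", "arguments": {
  "targets": [
    {"translation": [0, 0, 0], "twist": 0, "hand": 1},
    {"translation": [0, 0, 0], "twist": 0, "hand": 1}
  ]
}}

```text
time: 22.9
tool_pos: [0.5128, -0.0684, 0.315]
tool_rot: [0.0, 0.987, 0.162, 0.0]
contact_force: [0.2, -0.5, 0.1]
gripper_width: 1.001
grasp_force: 0.0
```

```bash
python3 -c "
from ptr import *
run('w12')" | grep -v top
```

```text
[ 0.51277111 -0.06841939  0.31504456] [6.23857133e-05 9.86776161e-01 1.62088701e-01 2.39362906e-04] 22.9
fit [ 0.55108429 -0.0674426  -0.16126376] [ 1.3  1.1 -1.2 -1.1]
mark n 90 centroid [12.9  5.2] dir deg 8.2
w12 [132.0, 132.5, 133.0, 133.5, 134.0, 134.5, 135.0, 135.5, 136.0, 136.5, 137.0, 137.5, 138.0, 138.5, 139.0, 139.5, 140.0, 140.5, 141.0, 141.5, 142.0, 142.5, 143.0]
white 118 r 40.9 cw 139.4
white 59 r 19.0 cw 111.8
white 193 r 50.9 cw 22.0
white 72 r 19.3 cw 137.5
white 66 r 20.7 cw 161.7
white 49 r 23.2 cw 183.4
white 29 r 26.6 cw 203.8
white 83 r 10.9 cw 219.7
white 84 r 27.5 cw 301.9
clip r 54.8 cw 136.5
white 118 r 41.9 cw 137.4
white 59 r 20.8 cw 109.2
white 193 r 51.9 cw 24.5
white 72 r 20.4 cw 133.0
white 66 r 21.0 cw 156.5
white 49 r 22.7 cw 178.8
white 29 r 25.4 cw 200.5
white 83 r 9.4 cw 212.0
white 84 r 25.9 cw 305.5
white 27 r 51.8 cw 219.8
clip r 55.9 cw 135.2
```

>>> {"name": "apply_moves", "arguments": {
  "targets": [
    {"translation": [0, 0, 0], "twist": 1, "hand": 1},
    {"translation": [0, 0, 0], "twist": 1, "hand": 1},
    {"translation": [0, 0, 0], "twist": 1, "hand": 1},
    {"translation": [0, 0, 0.3], "twist": 1, "hand": 1},
    {"translation": [0, 0, 0.2], "twist": 1, "hand": 0.3},
    {"translation": [0, 0, 0], "twist": 0, "hand": 0},
    {"translation": [0, 0, 0], "twist": 0, "hand": 0}
  ]
}}

```text
time: 23.65
tool_pos: [0.5129, -0.0681, 0.265]
tool_rot: [-0.0, 0.996, -0.085, -0.0]
contact_force: [-0.8, 0.4, 0.4]
gripper_width: 0.515
grasp_force: 0.0
```

```bash
python3 -c "
from ptr import *
run('w13')
s=state(); k=get_calibration('wrist'); X=np.linalg.inv(tm(s))@k['pose']
import ptr as m
k2=dict(k); k2['pose']=tm(dict(tool_pos=[0.50779159,-0.05315205,0.33934992],tool_rot=[-2.6e-4,.98682129,.161810267,-1.05e-3]))@X
f2=cv2.imread('pics/w2.png')[:,:,::-1].copy()
m.get_calibration=lambda n:k2; m.grab_frame=lambda n:f2
run('w2x')
" | grep -v top
```

```text
[ 0.51286855 -0.0681333   0.26502854] [-8.37439564e-05  9.96368189e-01 -8.51486292e-02 -3.68258009e-04] 23.65
fit [ 0.55140081 -0.06730702 -0.16874201] [ 2.   0.9 -1.8 -0.8]
mark n 128 centroid [12.6  4.5] dir deg 8.2
w13 [18.0, 18.5, 19.0, 20.5, 22.5, 133.0, 133.5, 134.0, 134.5, 135.0, 135.5, 136.0, 136.5, 137.0, 137.5, 138.0, 138.5, 139.0, 139.5, 140.0, 140.5, 141.0, 141.5, 142.0, 142.5, 143.0]
white 159 r 41.3 cw 139.6
white 93 r 18.9 cw 103.3
white 117 r 17.6 cw 130.6
white 112 r 18.4 cw 157.8
white 86 r 20.6 cw 182.9
white 58 r 24.0 cw 204.4
white 110 r 7.0 cw 248.9
white 27 r 29.1 cw 227.5
white 240 r 50.4 cw 21.9
white 114 r 33.4 cw 315.7
clip r 55.0 cw 136.9
white 159 r 42.0 cw 137.7
white 93 r 20.4 cw 101.5
white 117 r 18.7 cw 126.6
white 112 r 18.8 cw 152.8
white 86 r 20.3 cw 178.3
white 58 r 23.0 cw 201.1
white 110 r 5.3 cw 245.7
white 27 r 27.6 cw 225.7
white 240 r 51.3 cw 23.6
white 114 r 32.5 cw 318.3
clip r 55.8 cw 135.5
[ 0.51332257 -0.06828003  0.26613492] [ 1.04880420e-04  9.96356362e-01 -8.52855101e-02  6.08584361e-04] 23.7
fit [ 0.55131689 -0.06745169 -0.16507162] [ 0.7  1.4 -0.9 -1.2]
mark n 80 centroid [12.4  5. ] dir deg 7.8
w2x [-0.5, 0.0, 0.5, 1.0, 1.5, 2.0, 2.5, 3.0, 3.5, 4.0, 4.5, 5.0, 5.5, 6.0, 6.5, 7.0, 7.5, 8.0, 8.5, 9.0, 9.5, 10.0]
white 53 r 19.8 cw 122.2
white 170 r 50.9 cw 21.8
white 56 r 20.7 cw 146.4
white 47 r 22.3 cw 169.7
white 30 r 25.1 cw 190.5
white 67 r 42.7 cw 2.2
white 76 r 25.2 cw 295.9
white 45 r 48.2 cw 329.6
clip r 54.8 cw 136.6
white 53 r 21.1 cw 118.7
white 170 r 52.0 cw 23.7
white 56 r 21.4 cw 141.9
white 47 r 22.2 cw 165.2
white 30 r 24.3 cw 186.8
white 67 r 43.3 cw 4.9
white 76 r 23.8 cw 299.1
white 45 r 47.6 cw 332.1
white 25 r 51.6 cw 220.2
clip r 55.6 cw 135.2
```

>>> {"name": "apply_moves", "arguments": {
  "targets": [
    {"translation": [0.13, 0.4, 0], "twist": 0, "hand": 0},
    {"translation": [0.13, 0.4, 0], "twist": 0, "hand": 0},
    {"translation": [0, 0.23, 0.3], "twist": 0, "hand": 0},
    {"translation": [0, 0, 0.4], "twist": 0, "hand": 0},
    {"translation": [0, 0, 0.2], "twist": 0, "hand": 0},
    {"translation": [0, 0, 0.15], "twist": 0, "hand": 0},
    {"translation": [0, 0, 0], "twist": 0, "hand": 0},
    {"translation": [0, 0, 0], "twist": 0, "hand": 0}
  ]
}}

```text
time: 24.5
tool_pos: [0.5217, -0.1744, 0.1618]
tool_rot: [0.0, 0.996, -0.086, 0.001]
contact_force: [-0.2, 0.5, 0.4]
gripper_width: -0.004
grasp_force: 0.0
```

```bash
python3 - <<'E'
from ptr import *
s=state(); k=get_calibration("wrist"); f=grab_frame("wrist"); cv2.imwrite("pics/w14.png",f[:,:,::-1]); print(s["tool_pos"],s["contact_force"],s["gripper_width"])
P=[0.5526,-0.0663,-0.17,-.18,.0115]
c=w(P,[0,-.112,.0115]); print(c, proj(k,c), blob(f,*RED,proj(k,c)[0],80)); M=tm(s)
for z in (-.02,-.005,.009,.022): print(z,proj(k,(M@np.array([.011,0,z,1]))[:3]).round())
h=cv2.cvtColor(f,cv2.COLOR_RGB2HSV)[:,:,2]; g=f.astype(int)
# light finger front faces: topmost light-grey rows near columns 280..360
for r in range(200,420,6): print(r,h[r,290:356:6].tolist())
E
```

```text
[ 0.5216512  -0.17440982  0.1618196 ] [-0.20357811  0.50447277  0.4467435 ] -0.0040654428769735336
[ 0.52872158 -0.17583923  0.10035514] [[322.78129029 233.54583469]] (array([317.76692015, 230.66311787]), np.int32(2630))
-0.02 [[322. 291.]]
-0.005 [[322. 274.]]
0.009 [[322. 261.]]
0.022 [[322. 251.]]
200 [45, 44, 51, 41, 49, 45, 52, 50, 42, 44, 45]
206 [43, 51, 44, 212, 233, 239, 252, 76, 43, 54, 47]
212 [51, 174, 199, 223, 238, 245, 246, 247, 251, 51, 49]
218 [35, 190, 222, 247, 253, 253, 254, 252, 249, 189, 49]
224 [166, 223, 249, 250, 250, 250, 250, 252, 254, 247, 39]
230 [183, 247, 248, 249, 249, 250, 250, 250, 250, 252, 41]
236 [240, 247, 248, 248, 248, 249, 249, 250, 250, 253, 47]
242 [173, 246, 246, 248, 248, 247, 248, 249, 249, 255, 44]
248 [52, 243, 246, 245, 246, 247, 247, 247, 247, 36, 129]
254 [153, 162, 197, 246, 245, 246, 247, 253, 136, 134, 139]
260 [155, 150, 154, 156, 156, 159, 155, 158, 151, 152, 151]
266 [146, 151, 154, 154, 152, 151, 152, 155, 157, 153, 151]
272 [153, 153, 154, 151, 158, 156, 154, 150, 150, 148, 150]
278 [152, 151, 152, 147, 145, 150, 153, 147, 14
[... 504 characters left out ...]
27, 138, 32]
338 [36, 32, 39, 36, 142, 34, 36, 180, 32, 26, 30]
344 [45, 37, 37, 32, 42, 37, 38, 30, 34, 38, 50]
350 [32, 36, 33, 32, 36, 33, 32, 29, 32, 36, 34]
356 [35, 34, 30, 33, 33, 33, 36, 35, 36, 38, 34]
362 [31, 30, 26, 34, 32, 32, 31, 22, 30, 27, 38]
368 [29, 24, 32, 28, 28, 32, 35, 32, 32, 30, 31]
374 [27, 30, 31, 30, 33, 37, 35, 33, 30, 32, 27]
380 [32, 36, 39, 25, 30, 26, 28, 33, 27, 35, 35]
386 [32, 36, 46, 29, 35, 33, 31, 28, 30, 32, 30]
392 [33, 38, 44, 29, 34, 32, 25, 38, 33, 37, 36]
398 [37, 33, 27, 34, 28, 35, 34, 31, 25, 29, 37]
404 [32, 38, 27, 38, 28, 34, 29, 35, 34, 28, 36]
410 [31, 33, 24, 27, 36, 30, 33, 30, 38, 37, 43]
416 [39, 32, 27, 21, 29, 27, 33, 29, 26, 38, 37]
```

>>> {"name": "apply_moves", "arguments": {
  "targets": [
    {"translation": [0, -0.01, 0.1], "twist": 0, "hand": 0},
    {"translation": [0, 0, 0.1], "twist": 0, "hand": 0},
    {"translation": [0, 0, 0.1], "twist": 0, "hand": 0},
    {"translation": [0, 0, 0], "twist": 0, "hand": 0}
  ]
}}

```text
time: 24.95
tool_pos: [0.5194, -0.1724, 0.1276]
tool_rot: [-0.001, 0.996, -0.086, -0.002]
contact_force: [0.2, -0.4, -0.3]
gripper_width: -0.001
grasp_force: 0.0
```

>>> {"name": "apply_moves", "arguments": {
  "targets": [
    {"translation": [0, 0, 0.1], "twist": 0, "hand": 0},
    {"translation": [0, 0, 0], "twist": 0, "hand": 0}
  ]
}}

```text
time: 25.15
tool_pos: [0.52, -0.1727, 0.1184]
tool_rot: [-0.0, 0.996, -0.086, -0.001]
contact_force: [0.5, 0.2, 0.2]
gripper_width: -0.001
grasp_force: 0.0
```

>>> {"name": "apply_moves", "arguments": {
  "targets": [
    {"translation": [0, 0, 0.1], "twist": 0, "hand": 0},
    {"translation": [0, 0, 0], "twist": 0, "hand": 0}
  ]
}}

```text
time: 25.35
tool_pos: [0.52, -0.1728, 0.1085]
tool_rot: [-0.0, 0.996, -0.086, -0.001]
contact_force: [-0.3, -0.9, -0.8]
gripper_width: -0.001
grasp_force: 0.0
```

>>> {"name": "apply_moves", "arguments": {
  "targets": [
    {"translation": [0, 0, 0.06], "twist": 0, "hand": 0},
    {"translation": [0, 0, 0], "twist": 0, "hand": 0}
  ]
}}

```text
time: 25.55
tool_pos: [0.5204, -0.1729, 0.1032]
tool_rot: [-0.0, 0.996, -0.086, -0.001]
contact_force: [-0.6, -0.2, 0.4]
gripper_width: -0.003
grasp_force: 0.0
```

>>> {"name": "apply_moves", "arguments": {
  "targets": [
    {"translation": [0, 0, 0.04], "twist": 0, "hand": 0},
    {"translation": [0, 0, 0], "twist": 0, "hand": 0}
  ]
}}

```text
time: 25.75
tool_pos: [0.5206, -0.173, 0.0996]
tool_rot: [-0.0, 0.996, -0.086, -0.0]
contact_force: [-0.3, -0.3, -0.3]
gripper_width: 0.001
grasp_force: 0.0
```

>>> {"name": "apply_moves", "arguments": {
  "targets": [
    {"translation": [0, 0, 0.04], "twist": 0, "hand": 0},
    {"translation": [0, 0, 0], "twist": 0, "hand": 0}
  ]
}}

```text
time: 25.95
tool_pos: [0.5212, -0.1733, 0.0964]
tool_rot: [0.0, 0.996, -0.086, 0.0]
contact_force: [-0.3, 0.2, 1.7]
gripper_width: 0.002
grasp_force: 1.2
```

>>> {"name": "apply_moves", "arguments": {
  "targets": [
    {"translation": [0.017, 0, 0.036], "twist": 0, "hand": 0},
    {"translation": [0, 0, 0], "twist": 0, "hand": 0}
  ]
}}

```text
time: 26.15
tool_pos: [0.5229, -0.1736, 0.0929]
tool_rot: [0.0, 0.996, -0.086, 0.0]
contact_force: [-0.8, -0.7, 5.1]
gripper_width: 0.001
grasp_force: 2.3
```

>>> {"name": "apply_moves", "arguments": {
  "targets": [
    {"translation": [0.013, 0, 0.027], "twist": 0, "hand": 0},
    {"translation": [0, 0, 0], "twist": 0, "hand": 0}
  ]
}}

```text
time: 26.35
tool_pos: [0.5233, -0.1737, 0.0923]
tool_rot: [-0.0, 0.996, -0.086, -0.001]
contact_force: [-10.8, 3.8, 16.3]
gripper_width: -0.001
grasp_force: 9.8
```

>>> {"name": "apply_moves", "arguments": {
  "targets": [
    {"translation": [0.01, 0, 0.02], "twist": 0, "hand": 0},
    {"translation": [0, 0, 0], "twist": 0, "hand": 0},
    {"translation": [-0.04, 0, -0.083], "twist": 0, "hand": 0},
    {"translation": [-0.02, 0, -0.2], "twist": 0, "hand": 0},
    {"translation": [0, 0, -0.4], "twist": 0, "hand": 0},
    {"translation": [0, 0, -0.4], "twist": 0, "hand": 0},
    {"translation": [0, -0.4, -0.4], "twist": 0, "hand": 0},
    {"translation": [0, -0.4, -0.4], "twist": 0, "hand": 0}
  ]
}}

```text
time: 27.15
tool_pos: [0.5307, -0.1029, 0.2678]
tool_rot: [-0.0, 0.996, -0.087, -0.0]
contact_force: [0.7, -0.1, -0.3]
gripper_width: -0.004
grasp_force: 0.0
```

>>> {"name": "apply_moves", "arguments": {
  "targets": [
    {"translation": [0, -0.2, 0], "twist": 0, "hand": 0},
    {"translation": [0, 0, 0], "twist": 0, "hand": 0},
    {"translation": [0, 0, 0], "twist": 0, "hand": 0}
  ]
}}

```text
time: 27.45
tool_pos: [0.5339, -0.0834, 0.2656]
tool_rot: [0.0, 0.996, -0.086, -0.001]
contact_force: [0.6, 0.0, 0.1]
gripper_width: -0.001
grasp_force: 0.0
```

```bash
python3 -c "
from ptr import *
run('w15')" | grep -v top | grep -E "clip|r 4|mark|fit|^\["
```

```text
[ 0.53393106 -0.08335251  0.265596  ] [ 1.00587411e-04  9.96330071e-01 -8.55896839e-02 -8.86053591e-04] 27.45
fit [ 0.55154173 -0.06712026 -0.17320422] [ 2.2  0.7 -2.  -0.6]
mark n 115 centroid [12.7  4.2] dir deg 8.8
white 152 r 41.3 cw 139.7
white 106 r 42.1 cw 318.0
clip r 55.3 cw 137.0
white 152 r 42.1 cw 137.9
white 106 r 41.3 cw 319.5
clip r 56.1 cw 135.6
```

All unchanged: the pointer is about 2.5° from the clip, and the stirrer mark and clip are as they were.

```bash
python3 -c "
from plant import *
print(job_done())"
```

```text
the job is handed in; nothing more can be done
None
```

I handed the job in at about 27.5 s, verdict not shown: pointer about 2.5° (2 mm) past the clip with the ring let go, start button pressed to its stop and released, stirrer knob and clip unmoved in the last wrist view; beaker, bottle, rack and the button's return not checked, though nothing came near the three.

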